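Close sample tins in a lever press with a screw stop

ROBOT

A 6-joint arm with a two-finger parallel gripper is mounted at the origin on a cart in front of the work surface, level with it; the furniture and walls round the work are solid. World frame = base frame: x ahead of the robot, y to its left, z up, the work surface at z = 0. Lengths are in mm, angles in rad, forces in N, time in s.
With the tool pointing down it reaches from about 350 to 975 mm from the base axis. Payload 7.1 kg.
Tool frame: the origin (TCP) lies on the centre line of the jaws, within the pads' length; the fingertips stand 22 mm ahead of it and the grasp point (between the pads) lies 3 mm ahead of it; z points along the fingers, y is the line along which they close (so a half turn about z gives the same grasp; the last joint's range is limited). The gripper opens to 88 mm and grips with 3 to 60 N. Pads are 20 mm wide; open, the fingers measure 115 mm over their backs; the gripper's body (75 mm by 178 mm) begins 61 mm behind the grasp point.
Start: joints at [-1.347, 0.423, 1.63, -0, 1.089, -0.019], TCP at [150.283, -606.646, 220.575] pointing down, gripper open.
Joint ranges: [-3, 3], [-0.9, 2.11], [0.09, 2.58], [-1.31, 4.45], [0.11, 2.69], [-2.54, 2.54]. Speed limits (rad/s): [2.39, 2.39, 3.01, 3.14, 3.14, 3.14].

INTERFACE

Orientations are given as [roll, pitch, yaw] about the fixed x, y, z axes, in that order (R = Rz(yaw) Ry(pitch) Rx(roll)).
In Python, from cell import manip, imaging, job gives the robot as it stands.
- The arm moves only by the shell command python3 -m pendant 'ROWS' [OPENING] [FORCE]. ROWS is JSON, a list that holds one entry, the list of rows, each a list of 6 numbers: the shift along the tool's x, y, z in m, then the turn, a rotation vector about the tool's x, y, z in rad. A call has exactly 5 rows; each row is the pose to reach, as a shift and turn from the pose commanded when the call began, along the tool's axes at that moment; what a row does not reach only later rows make up. A row lasts 1/10 s, in which the tool goes at most 50 mm and 8.59 degrees, less where a joint would pass 70% of its speed; a pose out of reach is approached as far as the arm can. A call with a gripper value outside its range is refused whole. OPENING is the opening, from -1 (shut) to 1 (fully open), set as the call begins (- or left out, the last holds). The fingers move at their own pace and stop on an object; FORCE is the grip in N (left out, the last holds). Time passes only in rows, so rows that repeat a pose let the fingers close, or fill a call up. It gives the time, the measured TCP pose, the force, the opening and the grip force at its end, in the units of the state.
- manip.get_obs(): the state, without advancing time (a new reading comes with each control period).
- imaging.grab_frame(name): name is "scene" or "top" or "wrist"; returns (picture, depth): 400x640x3 uint8, red, green, blue; 400x640 float32, mm along the optical axis (not along the pixel's ray), 0 where there is no reading.
- imaging.get_calibration(name): a dict with "vfov" (degrees; the focal length in pixels is half the picture's height over the tangent of half this angle, whatever the lens; pixels are square), "cx", "cy" (the principal point, pixels), "eye" and "rotation" of the camera in the world. Camera axes: x right, y down, z forward; pixel columns grow to the right and rows downward; lengths in mm; the calibration is good to about 2 mm. A picture is of the moment at which its call begins: read the wrist's pose just before it. get_calibration takes no time and is no camera call; for the wrist camera it gives the pose at the moment of the call.
- job.finish_job(): hands the job in; it is judged then, once.
The state is a dict: "clock": time; "joints": joint angles; "qd": joint speeds; "effort": joint torques, N m; "position": TCP position; "ee_rot": TCP orientation; "wrist_force": force on the tool from outside, world axes, zero at the start; "wrist_torque": the same for the moment, N m; "finger_gap": opening from 0.0 (shut) to 1.0 (fully open); "grasp_force": force on a finger pad.
Only numpy, scipy, OpenCV 4.12 (cv2) and the standard library are available. Lean on these libraries where they do the work, as an engineer would, in place of code of your own. Each camera call takes 0.05 s, during which the arm holds its last target. There are 200 camera calls.

TASK

Get the lid press ready: spin the brass collar down its threaded post until its underside just meets the red line, and bring every open tin from the desk onto the press's board and slide it along the back fence, the first one right up to the end stop and the others following it, so that all stand against the fence under where the pad comes down. Then swing the press arm down until the collar stops it, which pushes all the lids home together, and swing it up again. Leave the closed tins standing there in the press, and do not disturb the mug.

Things in the scene. Friction and masses are not known exactly. Their poses are not given: they have to be found in the camera images.
- press: lever lid press, fixed to the desk: dark blue board 235 x 305 mm. Origin on the desk below the lane; press x points away from the robot, y left along the fence (it may stand turned a little), z up. Board: x -102 to 132, y -107 to 197 mm, top (tins stand on it) at z 12. Tins in the lane touching fence, stop and one another have their axes at x 0, y -54, -2, +50
- fence (a point): middle of the back fence's front face at board height: press frame x 27, y 53, z 12 mm. Aluminium, along y from -88 to 194 mm, 22 mm high. The hinge lugs stand behind it (x 90 to 120, y within 36 of the middle, up to z 83). The lane in front of it is open to the left and the front
- stop_face (a point): middle of the end stop's face at board height: press frame x 0, y -80, z 12 mm. The end stop is an aluminium block across the right end of the lane, 22 mm high; tins come along the fence from the left (+y) and stop against it
- red_line (a point): upper edge of the red line painted round the threaded stop post, on the post's axis, 43 mm above the desk: press frame x -75, y 0. The post is 12 mm thick, its top at z 88 mm
- collar_underside (a point): centre of the underside of the knurled brass collar on the post: 36 mm across, 16 mm high above this point, with a steel washer 3 mm thick on top that stops the arm. Right-hand thread, 10 mm per turn: clockwise seen from above lowers it. Stays where left, needs about 0.07 N m to turn, starts 5 to 12 mm above the red line
- press_arm (a joint): angle of the press arm, rad: 0 level (resting on the washer with the collar at the red line), growing as it swings up and back; 1.45 to 1.6 at the start, 1.65 at the upper stop. A stiff hinge holds it at any angle: about 1 N at the handle lowers it, 5 N raises it; each lid adds about 2 N while it is pushed in
- hinge_mid (a point): middle of the arm's hinge axis (along press y): press frame x 105, y 0, z 68 mm. The arm is two rails (10 wide, 12 high, centred 15 mm either side of the middle), 235 mm long, that pass the post on both sides; under them, 80 to 130 mm from the hinge, a platen 188 mm wide with a black rubber face 16 mm below the arm's middle line
- grip_left (a point): middle of the left red grip of the arm's cross handle: round bar 16 mm thick along press y, 235 mm from the hinge axis; the grip reaches 22 to 68 mm left of the arm's middle. At arm angle q: press frame x 105 - 235 cos q, y 46, z 68 + 235 sin q (mm)
- grip_right (a point): the same point of the right red grip, at press y -46 mm
- tin_a: round sample tin with a green label, standing upright: 52 mm across, 38 mm high to the rim, about 0.115 kg; origin at the centre of its underside, z up. Its push-in lid stands 8 mm above the rim at the start. Grip it by the sides of the tin, below the rim. May be absent
- tin_b: round sample tin with an orange label, standing upright: 52 mm across, 38 mm high to the rim, about 0.115 kg; origin at the centre of its underside, z up. Its push-in lid stands 8 mm above the rim at the start. Grip it by the sides of the tin, below the rim. May be absent
- tin_c: round sample tin with a purple label, standing upright: 52 mm across, 38 mm high to the rim, about 0.115 kg; origin at the centre of its underside, z up. Its push-in lid stands 8 mm above the rim at the start. Grip it by the sides of the tin, below the rim. May be absent
- lid_a (a joint): how far the lid of tin_a is pushed in, m: 0 at the start (top 8 mm above the rim), 0.006 home (top 2 mm above the rim); it stays where it is pushed, which takes about 4 N
- lid_b (a joint): how far the lid of tin_b is pushed in, m: 0 at the start (top 8 mm above the rim), 0.006 home (top 2 mm above the rim); it stays where it is pushed, which takes about 4 N
- lid_c (a joint): how far the lid of tin_c is pushed in, m: 0 at the start (top 8 mm above the rim), 0.006 home (top 2 mm above the rim); it stays where it is pushed, which takes about 4 N
- mug: patterned mug of tea, 78 mm across with its handle 108, 89 mm high; origin at the centre of its underside; to be left alone

How it is judged (in metres and radians):
On the way, in this order (a step that is already met when the one before it is completed fails the run):
1. with the arm still up, the collar's underside is at the red line and every tin stands under the pad against the back fence, the first at the end stop (value of joint press_arm above 1 rad and z of collar_underside in the frame of red_line between -0.002 and 0.003 m and x of tin_a in the frame of press between -0.012 and 0.01 m and y of tin_a in the frame of press between -0.062 and 0.07 m and z of tin_a in the frame of press between 0.009 and 0.016 m and x of tin_b in the frame of press between -0.012 and 0.01 m and y of tin_b in the frame of press between -0.062 and 0.07 m and z of tin_b in the frame of press between 0.009 and 0.016 m and x of tin_c in the frame of press between -0.012 and 0.01 m and y of tin_c in the frame of press between -0.062 and 0.07 m and z of tin_c in the frame of press between 0.009 and 0.016 m and angle between each of tin_a, tin_b, tin_c's own z axis and vertical below 0.1 rad and linear speed of each of tin_a, tin_b, tin_c below 0.02 m/s and y of any of tin_a, tin_b, tin_c in the frame of press below -0.048 m), for 0.2 s.
2. the arm is down on the collar (value of joint press_arm below 0.03 rad and z of collar_underside in the frame of red_line between -0.002 and 0.003 m and x of tin_a in the frame of press between -0.012 and 0.01 m and y of tin_a in the frame of press between -0.062 and 0.07 m and z of tin_a in the frame of press between 0.009 and 0.016 m and x of tin_b in the frame of press between -0.012 and 0.01 m and y of tin_b in the frame of press between -0.062 and 0.07 m and z of tin_b in the frame of press between 0.009 and 0.016 m and x of tin_c in the frame of press between -0.012 and 0.01 m and y of tin_c in the frame of press between -0.062 and 0.07 m and z of tin_c in the frame of press between 0.009 and 0.016 m), for 0.2 s.
At the end, for the whole second after the job is handed in: the arm is up again (over 1.3 rad); the collar's underside is at most 3 mm above and 2 mm below the upper edge of the red line; every tin stands upright and at rest on the board against the fence (within 1 cm) in the part of the lane that the pad covers; every lid is 4.2 to 7.9 mm in (home is 6) (value of joint press_arm above 1.3 rad and z of collar_underside in the frame of red_line between -0.002 and 0.003 m and x of tin_a in the frame of press between -0.012 and 0.01 m and y of tin_a in the frame of press between -0.062 and 0.07 m and z of tin_a in the frame of press between 0.009 and 0.016 m and x of tin_b in the frame of press between -0.012 and 0.01 m and y of tin_b in the frame of press between -0.062 and 0.07 m and z of tin_b in the frame of press between 0.009 and 0.016 m and x of tin_c in the frame of press between -0.012 and 0.01 m and y of tin_c in the frame of press between -0.062 and 0.07 m and z of tin_c in the frame of press between 0.009 and 0.016 m and angle between each of tin_a, tin_b, tin_c's own z axis and vertical below 0.1 rad and value of joint lid_a between 0.0042 and 0.0079 m and value of joint lid_b between 0.0042 and 0.0079 m and value of joint lid_c between 0.0042 and 0.0079 m and linear speed of each of tin_a, tin_b, tin_c below 0.02 m/s); the robot touches nothing.
It fails at once if a lid is driven in too far (over 8.5 mm) (value of joint any of lid_a, lid_b, lid_c above 0.0085 m).
It fails at once if the mug is knocked over or pushed away (angle between mug's own z axis and vertical above 0.4 rad or distance of mug from where it was at the start of the episode above 0.04 m).
Of tin_a, tin_b, tin_c only 2 to 3 are there at a start; the rules pass over those that are not, and their reading is None.
At some moment in a run one of tin_a, tin_b, tin_c may be knocked a few centimetres aside while the robot is not near it.
Once in a run the grip may slacken for a moment while it holds something.
It also fails if it takes over 210 s, if anything falls off the work surface, if the arm or the gripper's body presses on something with over 40 N, if the wrist force passes 120 N, or if a joint passes its speed limit or range.

## Working session

There is one attempt and no reset: what is moved stays moved. The work goes in short steps, Python scripts to look and compute and a shell command to move; the robot and the scene stay as the last step left them, time stands still between calls to the robot, and variables do not carry over. Pictures are saved under pics/ and viewed, at most 17 in all, crops included, and the job is handed in when it is done.

```bash
ls; mkdir -p pics; cat > h.py <<'E'
import numpy as np, cv2
from cell import manip, imaging, job
def grab(n):
    c=imaging.get_calibration(n); p,d=imaging.grab_frame(n); return p,d,c
def pts(d,c):
    f=200/np.tan(np.radians(c["vfov"])/2); v,u=np.mgrid[0:400,0:640]
    P=np.stack([(u-c["cx"])/f*d,(v-c["cy"])/f*d,d],-1)
    return P@np.array(c["rotation"]).T+np.array(c["eye"])
E
python3 - <<'E'
from h import *
print(manip.get_obs())
for n in ("top","scene"):
    p,d,c=grab(n); print(n,c); np.savez(f"{n}0.npz",p=p,d=d,P=pts(d,c))
    cv2.imwrite(f"pics/{n}0.png",p[...,::-1])
E
```

```text
pics
{'clock': 0.0, 'joints': array([-1.34702930e+00,  4.23836468e-01,  1.63068877e+00, -6.92013842e-06,
        1.08862243e+00, -1.89929203e-02]), 'qd': array([ 1.86609610e-04, -1.54058391e-04, -1.86665383e-04, -2.20526962e-06,
       -3.53379747e-04,  4.26503657e-04]), 'effort': array([ 4.00897392e-03, -5.44619465e+01, -2.73664480e+01,  6.46917103e-02,
        2.29204382e-02, -1.26059895e-04]), 'position': array([ 150.14027953, -606.11247075,  219.80492495]), 'ee_rot': array([-3.14003779e+00, -2.34075780e-05,  2.42763141e-01]), 'wrist_force': array([-0.58961192, -0.76646794, -0.04157434]), 'wrist_torque': array([-0.02825118, -0.01457148,  0.00910481]), 'grasp_force': 0.0, 'finger_gap': 0.9979463805954101}
top {'vfov': 55.55456823889673, 'cx': 320.5888245845494, 'cy': 199.10253473142836, 'eye': array([ 389.05466546,   -6.59073652, 1133.15736468]), 'rotation': array([-2.96333807, -0.00482018, -1.55841027])}Traceback (most recent call last):
  File "<stdin>", line 4, in <module>
  File "h.py", line 8, in pts
    return P@np.array(c["rotation"]).T+np.array(c["eye"])
           ~~~~~~~~~~~~~~~~~~~~~~~~~~~^~~~~~~~~~~~~~~~~~~
ValueError: operands could not be broadcast together with shapes (400,640) (3,)
```

```bash
sed -i 's/^import numpy.*/&\nfrom scipy.spatial.transform import Rotation as Rn/; s/np.array(c\["rotation"\]).T/Rn.from_euler("xyz",c["rotation"]).as_matrix().T/' h.py
python3 - <<'E'
from h import *
for n in ("top","scene"):
    p,d,c=grab(n); print(n,c); np.savez(f"{n}0.npz",p=p,d=d,P=pts(d,c))
    cv2.imwrite(f"pics/{n}0.png",p[...,::-1])
E
```

```text
top {'vfov': 55.55456823889673, 'cx': 320.5888245845494, 'cy': 199.10253473142836, 'eye': array([ 389.05466546,   -6.59073652, 1133.15736468]), 'rotation': array([-2.96333807, -0.00482018, -1.55841027])}
scene {'vfov': 52.85145488467818, 'cx': 323.72339509486085, 'cy': 203.6090075247617, 'eye': array([1818.05905177,   75.32743807,  579.44934747]), 'rotation': array([-1.96969207, -0.00619257,  1.63625729])}
```

View pics/top0.png

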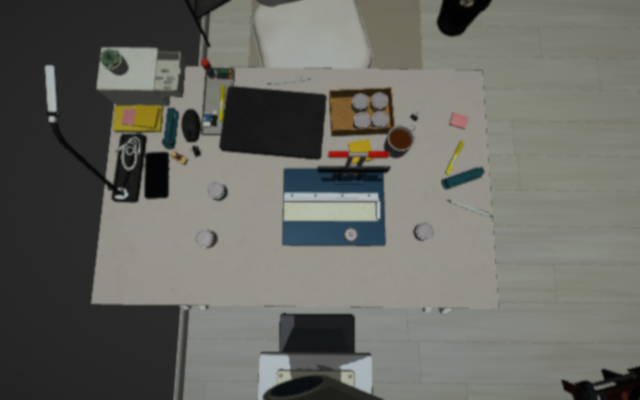

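View pics/scene0.png

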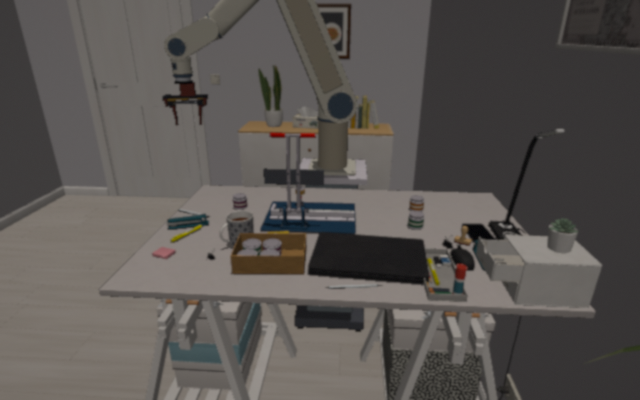

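Top view: tins at px (217,190), (206,239), (424,231); press board 284–385 × 168–245, collar at (351,235), mug at (399,139); arm is up.

```bash
cat >> h.py <<'E'
def ray(u,v,c,z):
    f=200/np.tan(np.radians(c["vfov"])/2); uv=np.stack([np.asarray(u,float),np.asarray(v,float)],-1)
    r=np.concatenate([(uv-[c["cx"],c["cy"]])/f,np.ones(uv.shape[:-1]+(1,))],-1)@Rn.from_euler("xyz",c["rotation"]).as_matrix().T
    return np.array(c["eye"])+r*((z-c["eye"][2])/r[...,2:])
E
python3 - <<'E'
from h import *
p,d,c=grab("top"); P=pts(d,c)
hsv=cv2.cvtColor(p,cv2.COLOR_RGB2HSV)
print([(hsv[y,x].tolist(),P[y,x].round().tolist()) for x,y in [(300,240),(320,180),(217,190),(206,239),(424,231),(351,235),(330,197),(330,212),(378,210),(330,260),(399,139)]])
m=((hsv[...,0]>95)&(hsv[...,0]<125)&(hsv[...,1]>110)).astype(np.uint8); m[:160]=0;m[260:]=0;m[:,:270]=0;m[:,400:]=0
ys,xs=np.nonzero(m); Q=ray(xs,ys,c,12)[:,:2].astype(np.float32)
print("board",cv2.minAreaRect(Q))
# edges: front row, left col, right col
fr=[(x,np.nonzero(m[:,x])[0].max()+.5) for x in range(290,380)]
F=ray(*np.array(fr).T,c,12); print("front",np.polyfit(F[:,1],F[:,0],1),F[:,1].mean(),F[:,0].mean())
for lo in(0,1):
    L=[((xs[ys==y].min()-.5) if lo else (xs[ys==y].max()+.5),y) for y in list(range(224,242))+list(range(172,188))]
    L=ray(*np.array(L).T,c,12); k=np.polyfit(L[:,0],L[:,1],1);r=L[:,1]-np.polyval(k,L[:,0]); print("side",k,r.std(),L[:,0].mean(),L[:,1].mean())
# tins via height
for u,v in [(217,190),(206,239),(424,231),(351,235)]:
    w=np.zeros_like(m); w[v-16:v+17,u-16:u+17]=1
    for h in (35,):
        s=(w>0)&(P[...,2]>h); q=P[s]; 
        if len(q): print((u,v),len(q),q.mean(0).round(1),q[:,:2].min(0).round(),q[:,:2].max(0).round(),np.percentile(q[:,2],[5,50,95]).round(1))
E
```

```text
[([102, 125, 96], [468.0, 50.0, 13.0]), ([102, 145, 74], [650.0, -7.0, 11.0]), ([170, 5, 145], [608.0, 293.0, 45.0]), ([165, 3, 153], [465.0, 316.0, 45.0]), ([165, 4, 141], [496.0, -307.0, 47.0]), ([165, 4, 127], [478.0, -94.0, 89.0]), ([99, 18, 183], [597.0, -38.0, 15.0]), ([39, 28, 183], [553.0, -38.0, 10.0]), ([98, 15, 181], [557.0, -178.0, 35.0]), ([24, 17, 150], [411.0, -40.0, -2.0]), ([12, 224, 58], [764.0, -238.0, 66.0])]
board ((569.713134765625, -48.12702941894531), (296.1337585449219, 222.3936004638672), 89.94577026367188)
front [-6.61655524e-03  4.58306924e+02] -52.03780319680981 458.6512350505976
side [ 1.13830191e-02 -2.02300300e+02] 0.9427508475934574 568.9112223525765 -195.8243722137417
side [1.14631101e-02 9.30924057e+01] 0.2724468549967421 565.026994775448 99.56937231634748
(217, 190) 242 [601.4 290.2  75.8] [389.  -7.] [634. 325.] [37.5 45.1 49.8]
(206, 239) 247 [464.9 316.8  61.8] [389.  -7.] [491. 345.] [37.6 44.7 49. ]
(424, 231) 251 [ 494.3 -306.5   52.9] [ 389. -333.] [520.  -7.] [37.  44.9 48.5]
(351, 235) 140 [475.1 -88.4 126.4] [ 389. -110.] [496.  -7.] [ 64.4  73.3 143.6]
```

```bash
python3 -m pendant '[[[0,0,0,0,0,0.12],[0,0,0,0,0,0.234],[0,0,0,0,0,0.234],[0,0,0,0,0,0.234],[0,0,0,0,0,0.234]]]' 1 15
python3 -m pendant '[[[0.035,-0.03,0,0,0,0],[0.07,-0.06,0,0,0,0],[0.105,-0.09,0,0,0,0],[0.14,-0.12,0,0,0,0],[0.17,-0.15,0,0,0,0]]]'
python3 -m pendant '[[[0.035,-0.03,0,0,0,0],[0.07,-0.06,0,0,0,0],[0.105,-0.09,0.02,0,0,0],[0.14,-0.12,0.04,0,0,0],[0.17,-0.15,0.06,0,0,0]]]'
python3 - <<'E'
from h import *
o=manip.get_obs();print(o["position"],o["ee_rot"],o["joints"])
p,d,c=grab("wrist"); cv2.imwrite("pics/w1.png",p[...,::-1]); print(c)
E
```

```text
clock: 0.7
position: [150.3, -606.6, 220.5]
ee_rot: [-3.141, 0.0, 0.011]
wrist_force: [0.6, 0.2, -0.6]
finger_gap: 1.001
grasp_force: 0.0
clock: 1.2
position: [320.4, -453.9, 220.7]
ee_rot: [3.141, -0.0, 0.011]
wrist_force: [1.1, 0.1, -0.2]
finger_gap: 1.0
grasp_force: 0.0
clock: 1.7
position: [489.4, -302.5, 160.4]
ee_rot: [3.141, -0.001, 0.011]
wrist_force: [0.5, -1.1, 0.2]
finger_gap: 0.999
grasp_force: 0.0
[ 489.43741042 -302.46566674  160.35175489] [ 3.14074138e+00 -1.31978037e-03  1.07147180e-02] [-5.74234538e-01  4.27028917e-01  1.78697103e+00  2.37486876e-05
  9.26022316e-01  9.85833374e-01]
{'vfov': 65.99907858189295, 'cx': 318.9475906837464, 'cy': 197.9276236420291, 'eye': array([ 556.72554786, -300.74370724,  324.98826179]), 'rotation': array([ 2.89291440e+00, -1.06588112e-03, -1.56024698e+00])}
```

View pics/w1.png

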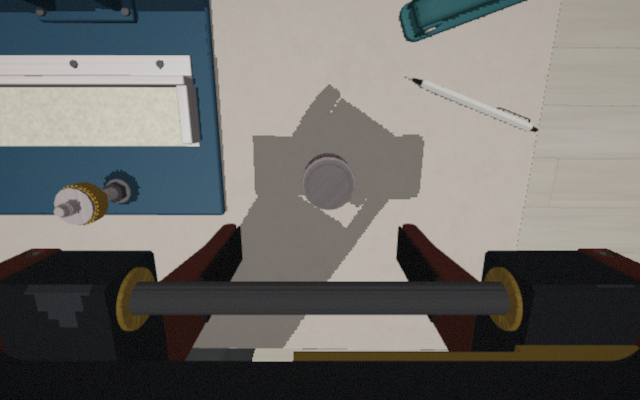

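Wrist view: tin lid at px (329,182), collar at (80,204), board's right-front corner at (223,213), stop at (185,112).

```bash
python3 - <<'E'
from h import *
p,d,c=grab("wrist"); P=pts(d,c)
def box(u0,u1,v0,v1,zlo,zhi):
    m=np.zeros((400,640),bool); m[v0:v1,u0:u1]=1; m&=(P[...,2]>zlo)&(P[...,2]<zhi); return m
m=box(280,380,140,215,41,51); cnt=max(cv2.findContours(m.astype(np.uint8),0,1)[0],key=cv2.contourArea)
(u,v),r=cv2.minEnclosingCircle(cnt); print("lid",u,v,r,ray(u,v,c,46), P[m].mean(0))
hsv=cv2.cvtColor(p,cv2.COLOR_RGB2HSV)
b=((hsv[...,0]>95)&(hsv[...,0]<115)&(hsv[...,1]>120)&(np.mgrid[0:400,0:640][1]<240))
b[216:]=0
vs=list(range(20,50))+list(range(155,205)); L=ray([np.nonzero(b[v])[0].max()+.5 for v in vs],vs,c,12); k=np.polyfit(L[:,0],L[:,1],1); print("right edge y=",k, (L[:,1]-np.polyval(k,L[:,0])).std())
us=list(range(130,210)); F=ray(us,[np.nonzero(b[:,u])[0].max()+.5 for u in us],c,12); k=np.polyfit(F[:,1],F[:,0],1); print("front edge x=",k,(F[:,0]-np.polyval(k,F[:,1])).std())
for z in(12,): print("depthz board",P[180,160],P[205,190])
m=box(40,110,170,235,55,100); q=P[m]; print("collar",q.mean(0),[np.percentile(q[:,i],[2,50,98]).round(1) for i in range(3)])
print(hsv[200,80],hsv[195,95], P[200,84],P[208,63])
E
```

```text
lid 333.8870849609375 186.85484313964844 25.577980041503906 [ 498.91208976 -310.06578089   46.        ] [ 498.96253746 -310.05766599   45.73756149]
right edge y= [ 8.56775303e-03 -2.05489562e+02] 0.3144576439688058
front edge x= [ -1.03472199 331.99890547] 34.65017805869874
depthz board [ 496.46997476 -133.98224111   12.81323503] [ 470.37719641 -162.29562058   12.95091793]
collar [486.08252286 -98.93388002  72.41584   ] [array([469. , 486.8, 500.8]), array([-110.6,  -98.9,  -80.9]), array([57.7, 73.3, 88.6])]
[  4  13 163] [ 20 182 115] [ 491.08422198 -100.9869288    74.23007752] [488.19925529 -94.41859457  88.42540563]
```

```bash
python3 - <<'E'
from h import *
p,d,c=grab("wrist"); P=pts(d,c); o=manip.get_obs(); print(o["position"],c["eye"])
g=cv2.cvtColor(p,cv2.COLOR_RGB2GRAY)
a=np.vstack([cv2.cvtColor(g[120:240,20:420],cv2.COLOR_GRAY2BGR),cv2.applyColorMap(np.clip(P[120:240,20:420,2]*2.5,0,255).astype(np.uint8),2)])
cv2.imwrite("pics/w2.png",cv2.resize(a,None,fx=2,fy=2,interpolation=0))
E
```

```text
[ 488.3529221  -301.37692504  159.17146625] [ 557.19808546 -298.07804149  322.41696881]
```

View pics/w2.png

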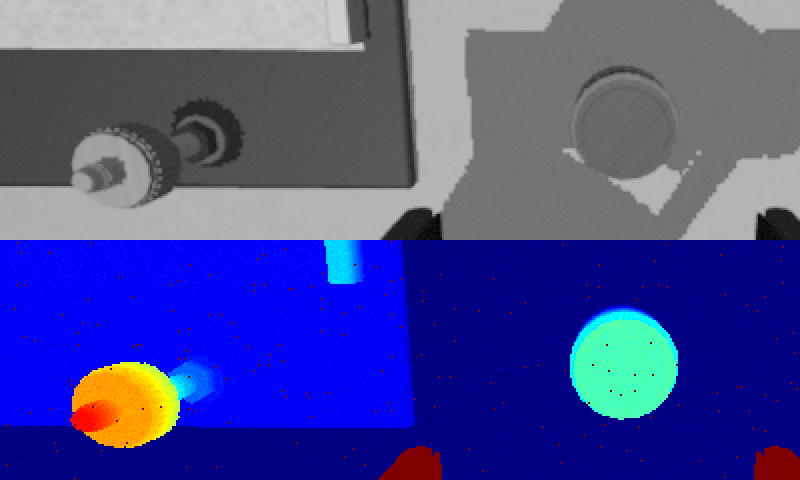

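Depth and picture agree: lid centre ≈ (334,185), washer ≈ (82,205). Calibration jitters a few mm, so I average several grabs.

```bash
cat >> h.py <<'E'
def lids(P,zlo=42,zhi=50,amin=400,lo=(350,-450),hi=(760,450)):
    m=((P[...,2]>zlo)&(P[...,2]<zhi)&(P[...,0]>lo[0])&(P[...,0]<hi[0])&(P[...,1]>lo[1])&(P[...,1]<hi[1])).astype(np.uint8)
    m=cv2.medianBlur(m,5); out=[]
    for k in cv2.findContours(m,0,1)[0]:
        if cv2.contourArea(k)>amin: out.append(cv2.minEnclosingCircle(k))
    return out
E
python3 - <<'E'
from h import *
R=[]
for i in range(5):
    p,d,c=grab("wrist"); P=pts(d,c); o=manip.get_obs()
    (u,v),r=lids(P,lo=(400,-380),hi=(600,-250))[0]
    hsv=cv2.cvtColor(cv2.medianBlur(p,5),cv2.COLOR_RGB2HSV)
    b=((hsv[...,0]>95)&(hsv[...,0]<115)&(hsv[...,1]>120)&(np.mgrid[0:400,0:640][1]<240)); b[235:]=0
    vs=list(range(155,200)); L=ray([np.nonzero(b[y])[0].max()+.5 for y in vs],vs,c,12); k=np.polyfit(L[:,0],L[:,1],1)
    us=list(range(150,210)); F=ray(us,[np.nonzero(b[:,x])[0].max()+.5 for x in us],c,12); kf=np.polyfit(F[:,1],F[:,0],1)
    m=np.zeros((400,640),bool); m[170:240,40:115]=1
    m&=(np.abs(P[...,2]-73.5)<4)&(p.max(-1).astype(int)-p.min(-1)<30); q=P[m]
    R.append([*o["position"],*ray(u,v,c,46)[:2],*P[int(v),int(u)-8:int(u)+8].mean(0)[2:],k[0],np.polyval(k,485),kf[0],np.polyval(kf,-170),*q.mean(0),*P[206:210,60:65].reshape(-1,3).mean(0)])
R=np.array(R);np.set_printoptions(suppress=True,precision=2,linewidth=200);print(R[:2]);print(R.mean(0));print(R.std(0))
E
```

```text
[[ 487.9  -302.81  160.07  499.21 -309.95   45.6    -0.56 -170.25   -0.17  620.07  484.56  -96.24   73.61  484.83  -96.09   88.49]
 [ 487.61 -303.8   160.68  499.34 -310.22   45.41   -0.58 -173.88   -0.04  619.28  484.55  -96.14   73.58  484.49  -96.57   88.  ]]
[ 487.48 -304.14  160.89  499.24 -310.09   45.55   -0.6  -175.17    0.04  617.62  484.54  -96.19   73.6   484.54  -96.86   87.88]
[0.25 0.77 0.47 0.06 0.09 0.11 0.47 9.36 0.14 1.77 0.03 0.05 0.03 0.15 0.5  0.34]
```

```bash
python3 -m pendant '[[[0.011,0.006,0.03,0,0,0],[0.011,0.006,0.06,0,0,0],[0.011,0.006,0.09,0,0,0],[0.011,0.006,0.12,0,0,0],[0.011,0.006,0.131,0,0,0]]]'
python3 -m pendant '[[[0,0,0,0,0,0],[0,0,0,0,0,0],[0,0,0,0,0,0],[0,0,0,0,0,0],[0,0,0,0,0,0]]]' -1 20
python3 -m pendant '[[[0,0,0,0,0,0],[0,0,0,0,0,0],[0,0,0,0,0,0],[0,0,0,0,0,0],[0,0,0,0,0,0]]]'
```

```text
clock: 2.6
position: [496.7, -309.9, 27.6]
ee_rot: [-3.14, 0.003, 0.007]
wrist_force: [0.4, -1.0, 0.2]
finger_gap: 0.997
grasp_force: 0.0
clock: 3.1
position: [499.3, -310.0, 30.7]
ee_rot: [3.14, -0.002, 0.009]
wrist_force: [0.0, 0.4, 6.0]
finger_gap: 0.586
grasp_force: 18.1
clock: 3.6
position: [499.3, -310.0, 30.6]
ee_rot: [3.141, -0.001, 0.009]
wrist_force: [-1.2, -0.3, 7.6]
finger_gap: 0.584
grasp_force: 20.0
```

```bash
python3 -m pendant '[[[0,0,-0.03,0,0,0],[0,0,-0.06,0,0,0],[0,0,-0.09,0,0,0],[0.01,-0.02,-0.1,0,0,0],[0.02,-0.05,-0.1,0,0,0]]]'
python3 -m pendant '[[[0.01,-0.03,0,0,0,0],[0.02,-0.06,0,0,0,0],[0.03,-0.09,0,0,0,0],[0.037,-0.12,0,0,0,0],[0.037,-0.144,0,0,0,0]]]'
python3 -m pendant '[[[0,0,0.03,0,0,0],[0,0,0.06,0,0,0],[0,0,0.07,0,0,0],[0,0,0.08,0,0,0],[0,0,0.084,0,0,0]]]'
python3 -m pendant '[[[0,0,0.002,0,0,0],[0,0,0.003,0,0,0],[0,0,0.003,0,0,0],[0,0,0.003,0,0,0],[0,0,0.003,0,0,0]]]'
```

```text
clock: 4.1
position: [519.7, -260.6, 132.0]
ee_rot: [3.139, -0.004, 0.007]
wrist_force: [0.2, 1.1, -1.7]
finger_gap: 0.581
grasp_force: 20.0
clock: 4.6
position: [554.6, -113.4, 129.7]
ee_rot: [-3.142, -0.001, 0.01]
wrist_force: [-0.4, -0.1, -1.5]
finger_gap: 0.585
grasp_force: 20.0
clock: 5.1
position: [553.9, -115.2, 45.2]
ee_rot: [-3.141, 0.0, 0.009]
wrist_force: [0.0, -0.0, -0.8]
finger_gap: 0.582
grasp_force: 20.0
clock: 5.6
position: [554.2, -115.2, 43.0]
ee_rot: [3.141, -0.001, 0.009]
wrist_force: [-1.0, 0.1, -0.2]
finger_gap: 0.582
grasp_force: 20.0
```

```bash
python3 -m pendant '[[[0.001,0,0,0,0,0],[0.002,0,0,0,0,0],[0.003,0,0,0,0,0],[0.003,0,0,0,0,0],[0.003,0,0,0,0,0]]]'
python3 -m pendant '[[[0.001,0,0,0,0,0],[0.002,0,0,0,0,0],[0.003,0,0,0,0,0],[0.003,0,0,0,0,0],[0.003,0,0,0,0,0]]]'
python3 - <<'E'
from h import *
p,d,c=grab("wrist"); cv2.imwrite("pics/w3.png",p[...,::-1])
E
```

```text
clock: 6.1
position: [557.1, -115.0, 42.7]
ee_rot: [3.142, -0.0, 0.009]
wrist_force: [-1.4, -0.3, 1.8]
finger_gap: 0.582
grasp_force: 20.0
clock: 6.6
position: [560.1, -115.0, 42.6]
ee_rot: [3.142, -0.0, 0.009]
wrist_force: [-2.1, 0.7, 4.9]
finger_gap: 0.581
grasp_force: 20.0
```

View pics/w3.png

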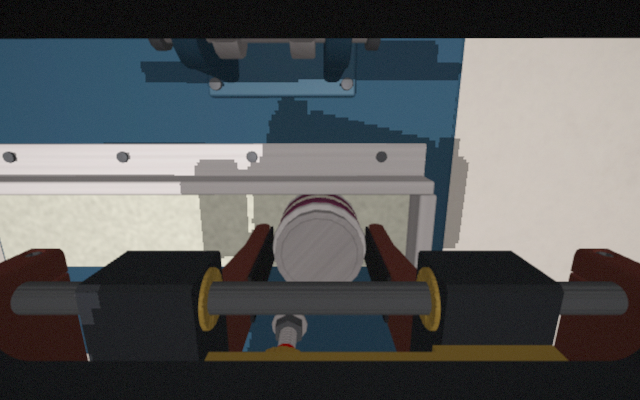

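Tin held at px (318,245), its far side close to the fence base (row 193); stop face at col ~410. Nudging on until the fence is felt.

```bash
python3 -m pendant '[[[0.001,0,0,0,0,0],[0.001,0,0,0,0,0],[0.002,0,0,0,0,0],[0.002,0,0,0,0,0],[0.002,0,0,0,0,0]]]'
python3 -m pendant '[[[0.001,0,0,0,0,0],[0.001,0,0,0,0,0],[0.002,0,0,0,0,0],[0.002,0,0,0,0,0],[0.002,0,0,0,0,0]]]'
```

```text
clock: 7.15
position: [560.7, -115.0, 42.7]
ee_rot: [-3.141, 0.002, 0.009]
wrist_force: [-6.3, 0.1, 10.2]
finger_gap: 0.584
grasp_force: 20.0
clock: 7.65
position: [560.9, -115.0, 42.6]
ee_rot: [-3.141, 0.006, 0.009]
wrist_force: [-12.4, -2.2, 15.6]
finger_gap: 0.581
grasp_force: 20.0
```

```bash
python3 -m pendant '[[[-0.003,0,0,0,0,0],[-0.003,0,0,0,0,0],[-0.003,0,0,0,0,0],[-0.003,0,0,0,0,0],[-0.003,0,0,0,0,0]]]' 0.5
python3 -m pendant '[[[0,0,-0.02,0,0,0],[0,0,-0.05,0,0,0],[0,-0.02,-0.07,0,0,0],[0,-0.052,-0.07,0,0,0],[0,-0.056,-0.07,0,0,0]]]' 0.5
python3 -m pendant '[[[0,0,0,0,0,0],[0,0,0,0,0,0],[0,0,0,0,0,0],[0,0,0,0,0,0],[0,0,0,0,0,0]]]' -1
python3 -m pendant '[[[0,0,0.02,0,0,0],[0,0,0.04,0,0,0],[0,0,0.06,0,0,0],[0,0,0.069,0,0,0],[0,0,0.069,0,0,0]]]'
python3 -m pendant '[[[0,0.005,0,0,0,0],[0,0.01,0,0,0,0],[0,0.015,0,0,0,0],[0,0.02,0,0,0,0],[0,0.025,0,0,0,0]]]'
python3 -m pendant '[[[0,0.004,0,0,0,0],[0,0.008,0,0,0,0],[0,0.012,0,0,0,0],[0,0.015,0,0,0,0],[0,0.016,0,0,0,0]]]'
```

```text
clock: 8.15
position: [561.3, -115.0, 42.5]
ee_rot: [3.142, -0.0, 0.009]
wrist_force: [-0.3, 0.2, 0.5]
finger_gap: 0.75
grasp_force: 0.0
clock: 8.65
position: [560.8, -57.0, 113.4]
ee_rot: [-3.141, -0.001, 0.011]
wrist_force: [-1.2, -0.2, 1.3]
finger_gap: 0.754
grasp_force: 0.0
clock: 9.15
position: [560.4, -59.6, 112.3]
ee_rot: [-3.142, 0.0, 0.008]
wrist_force: [-1.2, -0.4, -0.6]
finger_gap: 0.331
grasp_force: 0.0
clock: 9.65
position: [559.6, -59.1, 42.4]
ee_rot: [-3.141, 0.003, 0.009]
wrist_force: [0.3, 1.0, 0.6]
finger_gap: 0.003
grasp_force: 0.0
clock: 10.15
position: [560.9, -84.5, 44.0]
ee_rot: [-3.142, -0.001, 0.008]
wrist_force: [-0.3, 1.1, 1.3]
finger_gap: 0.003
grasp_force: 0.5
clock: 10.65
position: [560.8, -100.3, 43.5]
ee_rot: [-3.142, 0.0, 0.009]
wrist_force: [0.4, 1.8, 0.9]
finger_gap: 0.005
grasp_force: 0.5
```

Nearly there; continue until the stop is felt.

```bash
python3 -m pendant '[[[0,0.002,0,0,0,0],[0,0.004,0,0,0,0],[0,0.006,0,0,0,0],[0,0.007,0,0,0,0],[0,0.007,0,0,0,0]]]'
python3 -m pendant '[[[0,0.001,0,0,0,0],[0,0.002,0,0,0,0],[0,0.003,0,0,0,0],[0,0.003,0,0,0,0],[0,0.003,0,0,0,0]]]'
```

```text
clock: 11.15
position: [560.9, -107.2, 43.6]
ee_rot: [3.142, -0.0, 0.009]
wrist_force: [-0.2, -0.2, 0.7]
finger_gap: 0.005
grasp_force: 0.1
clock: 11.65
position: [560.9, -110.1, 43.6]
ee_rot: [3.141, 0.0, 0.009]
wrist_force: [-0.5, 0.7, 0.6]
finger_gap: 0.003
grasp_force: 0.0
```

```bash
python3 -m pendant '[[[0,0.001,0,0,0,0],[0,0.002,0,0,0,0],[0,0.003,0,0,0,0],[0,0.003,0,0,0,0],[0,0.003,0,0,0,0]]]'
python3 -m pendant '[[[0,0.001,0,0,0,0],[0,0.002,0,0,0,0],[0,0.003,0,0,0,0],[0,0.003,0,0,0,0],[0,0.003,0,0,0,0]]]'
python3 - <<'E'
from h import *
p,d,c=grab("wrist"); cv2.imwrite("pics/w4.png",p[...,::-1])
E
```

```text
clock: 12.15
position: [560.9, -112.7, 43.6]
ee_rot: [-3.141, 0.0, 0.009]
wrist_force: [-1.0, 3.2, 1.0]
finger_gap: 0.005
grasp_force: 1.8
clock: 12.65
position: [560.8, -113.7, 43.9]
ee_rot: [-3.139, 0.001, 0.008]
wrist_force: [0.3, 15.3, 5.6]
finger_gap: 0.007
grasp_force: 8.1
```

View pics/w4.png

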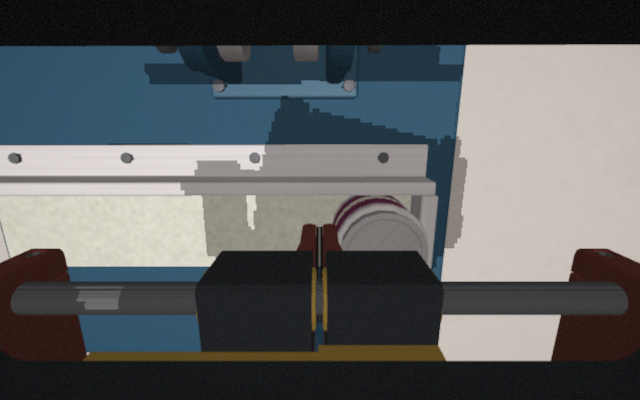

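```bash
python3 -m pendant '[[[0,-0.005,0,0,0,0],[0,-0.008,-0.03,0,0,0],[0,-0.008,-0.07,0,0,0],[0,-0.02,-0.11,0,0,0],[0,-0.05,-0.13,0,0,0]]]' 1
python3 -m pendant '[[[0,-0.04,-0.01,0,0,0],[0,-0.085,-0.02,0,0,0],[0,-0.13,-0.03,0,0,0],[0,-0.175,-0.03,0,0,0],[0,-0.215,-0.03,0,0,0]]]'
python3 -m pendant '[[[-0.01,-0.035,0,0,0,0],[-0.03,-0.07,0,0,0,0],[-0.045,-0.1,0,0,0,0],[-0.05,-0.12,0,0,0,0],[-0.05,-0.12,0,0,0,0]]]'
python3 - <<'E'
from h import *
np.set_printoptions(suppress=True,precision=1)
for n,a in(("wrist",400),("top",60)):
  for i in range(3):
    p,d,c=grab(n); P=pts(d,c)
    for (u,v),r in lids(P,amin=a): print(n,(int(u),int(v),round(r,1)),ray(u,v,c,46)[:2],P[int(v),int(u)])
o=manip.get_obs();print(o["position"])
E
```

```text
clock: 13.2
position: [562.4, -67.7, 177.0]
ee_rot: [3.14, -0.005, 0.007]
wrist_force: [0.1, 0.2, -0.2]
finger_gap: 0.418
grasp_force: 0.0
clock: 13.7
position: [558.8, 150.6, 204.2]
ee_rot: [3.141, -0.002, 0.009]
wrist_force: [0.1, 0.1, -0.2]
finger_gap: 0.882
grasp_force: 0.0
clock: 14.2
position: [507.1, 270.4, 203.6]
ee_rot: [-3.142, -0.001, 0.012]
wrist_force: [-0.2, -0.6, 0.8]
finger_gap: 1.002
grasp_force: 0.0
wrist (269, 216, 21.2) [470.5 324.7] [471.3 325.5  45.9]
wrist (289, 79, 25.2) [612.2 301.8] [612.8 301.9  45. ]
wrist (268, 217, 21.2) [470.5 324.6] [470.7 325.2  46.4]
wrist (287, 80, 25.3) [612.1 301.7] [612.1 302.4  46.1]
wrist (267, 217, 21.3) [470.5 324.7] [470.8 325.6  45.5]
wrist (286, 80, 25.3) [612.2 301.9] [612.5 302.5  44.6]
top (214, 189, 7.7) [609.3 300. ] [610.7 302.   46.6]
top (214, 189, 7.6) [608.1 300.1] [610.9 302.3  45.5]
top (214, 189, 7.6) [609.3 300.6] [610.8 302.1  46.2]
[508.1 267.4 203.5]
```

```bash
python3 -m pendant '[[[-0.02,-0.03,0.02,0,0,0],[-0.036,-0.055,0.05,0,0,0],[-0.036,-0.055,0.08,0,0,0],[-0.036,-0.055,0.1,0,0,0],[-0.036,-0.055,0.1,0,0,0]]]'
python3 - <<'E'
from h import *
np.set_printoptions(suppress=True,precision=1)
for i in range(4):
    p,d,c=grab("wrist"); P=pts(d,c)
    print(manip.get_obs()["position"],[ray(*k[0],c,46)[:2] for k in lids(P,amin=400)])
E
```

```text
clock: 15.0
position: [469.6, 321.5, 100.9]
ee_rot: [3.139, 0.005, 0.008]
wrist_force: [-0.6, -0.1, 0.3]
finger_gap: 0.998
grasp_force: 0.0
[470.7 322.1 102.6] [array([470.4, 324.7]), array([608.2, 301.5])]
[471.6 322.7 103.8] [array([470.7, 324.8]), array([609.1, 301.2])]
[472.1 323.1 104.5] [array([470.2, 324.7]), array([609.4, 301.4])]
[472.3 323.3 104.9] [array([470.5, 324.8]), array([609.4, 301.3])]
```

```bash
python3 -m pendant '[[[-0.002,-0.001,0.02,0,0,0],[-0.002,-0.001,0.04,0,0,0],[-0.002,-0.001,0.06,0,0,0],[-0.002,-0.001,0.074,0,0,0],[-0.002,-0.001,0.074,0,0,0]]]'
python3 -m pendant '[[[0,0,0,0,0,0],[0,0,0,0,0,0],[0,0,0,0,0,0],[0,0,0,0,0,0],[0,0,0,0,0,0]]]' -1 20
python3 -m pendant '[[[0,0,0,0,0,0],[0,0,0,0,0,0],[0,0,-0.003,0,0,0],[0,0,-0.01,0,0,0],[0,0,-0.02,0,0,0]]]'
python3 -m pendant '[[[0,0,-0.03,0,0,0],[0,0,-0.06,0,0,0],[0.005,0,-0.08,0,0,0],[0.01,0.02,-0.08,0,0,0],[0.02,0.05,-0.08,0,0,0]]]'
```

```text
clock: 15.7
position: [468.8, 323.7, 28.8]
ee_rot: [3.141, 0.001, 0.008]
wrist_force: [-0.8, -0.1, -0.3]
finger_gap: 0.997
grasp_force: 0.0
clock: 16.2
position: [469.3, 324.3, 30.0]
ee_rot: [-3.141, -0.001, 0.009]
wrist_force: [0.2, 0.9, 3.5]
finger_gap: 0.584
grasp_force: 18.8
clock: 16.7
position: [468.6, 323.9, 49.6]
ee_rot: [3.141, 0.001, 0.009]
wrist_force: [0.5, 0.1, -1.5]
finger_gap: 0.581
grasp_force: 20.0
clock: 17.2
position: [490.1, 275.3, 131.4]
ee_rot: [-3.14, -0.003, 0.011]
wrist_force: [-0.3, -1.1, -0.3]
finger_gap: 0.582
grasp_force: 20.0
```

```bash
python3 -m pendant '[[[0.02,0.035,0,0,0,0],[0.04,0.075,0,0,0,0],[0.06,0.115,0,0,0,0],[0.0635,0.155,0,0,0,0],[0.0635,0.195,0,0,0,0]]]'
python3 -m pendant '[[[0,0.04,0,0,0,0],[0,0.08,0,0,0,0],[0,0.12,0,0,0,0],[0,0.145,0,0,0,0],[0,0.15,0.01,0,0,0]]]'
python3 -m pendant '[[[0,0,0.03,0,0,0],[0,0,0.05,0,0,0],[0,0,0.065,0,0,0],[0,0,0.073,0,0,0],[0,0,0.077,0,0,0]]]'
python3 -m pendant '[[[0.002,0,0,0,0,0],[0.004,0,0,0,0,0],[0.005,0,0,0,0,0],[0.005,0,0,0,0,0],[0.005,0,0,0,0,0]]]'
```

```text
clock: 17.7
position: [555.6, 78.3, 130.4]
ee_rot: [-3.141, -0.001, 0.009]
wrist_force: [-0.1, 0.0, -1.3]
finger_gap: 0.581
grasp_force: 20.0
clock: 18.2
position: [557.2, -72.7, 121.2]
ee_rot: [3.141, -0.003, 0.006]
wrist_force: [0.5, -0.3, -2.0]
finger_gap: 0.585
grasp_force: 20.0
clock: 18.7
position: [555.9, -69.5, 42.0]
ee_rot: [-3.141, 0.001, 0.009]
wrist_force: [-4.5, 2.3, 21.3]
finger_gap: 0.585
grasp_force: 20.0
clock: 19.2
position: [559.4, -69.8, 42.9]
ee_rot: [-3.141, 0.003, 0.009]
wrist_force: [-6.9, 0.2, 2.2]
finger_gap: 0.581
grasp_force: 20.0
```

```bash
python3 -m pendant '[[[-0.001,0,0,0,0,0],[-0.001,0,0,0,0,0],[-0.001,0,0,0,0,0],[-0.001,0,0,0,0,0],[-0.001,0,0,0,0,0]]]' 0.45
python3 -m pendant '[[[0,0,-0.02,0,0,0],[0,0,-0.05,0,0,0],[0,-0.02,-0.075,0,0,0],[0,-0.052,-0.075,0,0,0],[0,-0.056,-0.075,0,0,0]]]' 0.5
python3 -m pendant '[[[0,0,0,0,0,0],[0,0,0,0,0,0],[0,0,0,0,0,0],[0,0,0,0,0,0],[0,0,0,0,0,0]]]' -1
python3 - <<'E'
from h import *
np.set_printoptions(suppress=True,precision=1)
for i in range(2):
    p,d,c=grab("wrist"); P=pts(d,c)
    print(manip.get_obs()["position"],[ray(*k[0],c,58)[:2] for k in lids(P,54,63,amin=400,lo=(520,-200),hi=(620,100))],P[200:330:20,300][:,2])
cv2.imwrite("pics/w5.png",p[...,::-1])
E
```

```text
clock: 19.7
position: [560.4, -70.0, 42.7]
ee_rot: [3.142, -0.001, 0.009]
wrist_force: [0.1, 0.3, 0.2]
finger_gap: 0.724
grasp_force: 0.0
clock: 20.2
position: [560.1, -12.0, 118.6]
ee_rot: [-3.141, -0.002, 0.011]
wrist_force: [0.3, -1.0, 0.5]
finger_gap: 0.752
grasp_force: 0.0
clock: 20.7
position: [559.5, -14.6, 117.3]
ee_rot: [3.142, 0.0, 0.008]
wrist_force: [-0.3, 0.9, -0.0]
finger_gap: 0.336
grasp_force: 0.0
[559.5 -14.5 117.3] [array([ 560.2, -145.9]), array([559.6, -68.5])] [ 13.2  11.7  12.   12.2  12.1 217.9   0.9]
[559.5 -14.4 117.4] [array([ 560.2, -145.8]), array([559.8, -68.4])] [ 12.3  12.6  13.5  12.8  12.2 217.2   0.1]
```

View pics/w5.png

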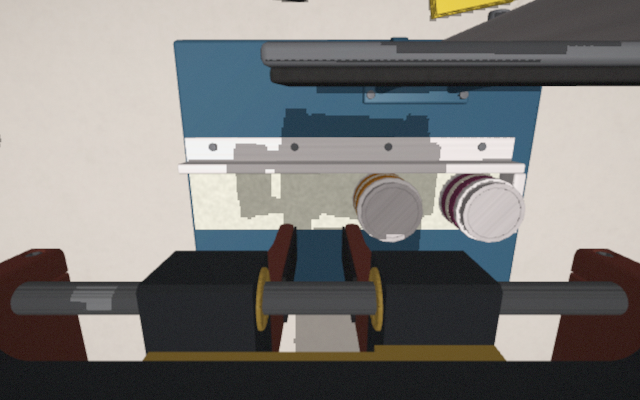

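Both tins stand against the fence: orange at px (388,212), purple at (487,212), the platen above at rows 45–85. Pushing orange along.

```bash
python3 -m pendant '[[[0,0,0.02,0,0,0],[0,0,0.04,0,0,0],[0,0,0.06,0,0,0],[0,0,0.074,0,0,0],[0,0,0.074,0,0,0]]]'
python3 -m pendant '[[[0,0.006,0,0,0,0],[0,0.012,0,0,0,0],[0,0.018,0,0,0,0],[0,0.023,0,0,0,0],[0,0.027,0,0,0,0]]]'
python3 -m pendant '[[[0,0.004,0,0,0,0],[0,0.008,0,0,0,0],[0,0.012,0,0,0,0],[0,0.015,0,0,0,0],[0,0.016,0,0,0,0]]]'
python3 -m pendant '[[[0,0.001,0,0,0,0],[0,0.002,0,0,0,0],[0,0.003,0,0,0,0],[0,0.003,0,0,0,0],[0,0.003,0,0,0,0]]]'
python3 -m pendant '[[[0,0.001,0,0,0,0],[0,0.002,0,0,0,0],[0,0.002,0,0,0,0],[0,0.002,0,0,0,0],[0,0.002,0,0,0,0]]]'
```

```text
clock: 21.3
position: [558.2, -14.0, 41.8]
ee_rot: [-3.141, 0.003, 0.009]
wrist_force: [-1.0, 0.1, 0.3]
finger_gap: 0.007
grasp_force: 0.0
clock: 21.8
position: [560.2, -41.6, 44.1]
ee_rot: [-3.142, -0.001, 0.008]
wrist_force: [-0.5, 0.9, 0.8]
finger_gap: 0.006
grasp_force: 0.5
clock: 22.3
position: [559.9, -57.3, 43.5]
ee_rot: [-3.142, 0.0, 0.008]
wrist_force: [0.5, 1.9, 1.6]
finger_gap: 0.008
grasp_force: 0.5
clock: 22.8
position: [560.0, -60.1, 43.6]
ee_rot: [3.142, 0.0, 0.009]
wrist_force: [-0.7, -0.0, -0.1]
finger_gap: 0.006
grasp_force: 0.1
clock: 23.3
position: [559.9, -61.0, 43.6]
ee_rot: [-3.14, 0.0, 0.008]
wrist_force: [-0.8, 6.4, 1.0]
finger_gap: 0.003
grasp_force: 3.5
```

```bash
python3 -m pendant '[[[0,-0.004,0,0,0,0],[0,-0.008,-0.03,0,0,0],[0,-0.008,-0.06,0,0,0],[0,-0.03,-0.09,0,0,0],[0,-0.06,-0.09,0,0,0]]]' 1
python3 -m pendant '[[[0,-0.045,0,0,0,0],[0,-0.09,0,0,0,0],[0.015,-0.135,0,0,0,0],[0.03,-0.175,0,0,0,0],[0.045,-0.215,0,0,0,0]]]'
python3 -m pendant '[[[0.007,-0.03,0,0,0,0],[0.007,-0.06,0,0,0,0],[0.007,-0.075,0,0,0,0],[0.007,-0.08,0,0,0,0],[0.007,-0.08,0,0,0,0]]]'
python3 - <<'E'
from h import *
np.set_printoptions(suppress=True,precision=1)
for i in range(7):
    p,d,c=grab("wrist"); P=pts(d,c)
    print(manip.get_obs()["position"],[ray(*k[0],c,46)[:2] for k in lids(P,amin=400)])
E
```

```text
clock: 23.8
position: [562.3, -2.6, 137.5]
ee_rot: [3.141, -0.007, 0.007]
wrist_force: [0.6, 0.5, -0.1]
finger_gap: 0.423
grasp_force: 0.0
clock: 24.3
position: [602.9, 215.2, 133.7]
ee_rot: [3.141, -0.0, 0.009]
wrist_force: [1.1, -0.7, 0.3]
finger_gap: 0.877
grasp_force: 0.0
clock: 24.8
position: [608.6, 293.1, 133.3]
ee_rot: [3.141, 0.0, 0.009]
wrist_force: [-0.4, -0.6, 0.7]
finger_gap: 0.998
grasp_force: 0.0
[608.7 292.5 133.4] [array([612. , 301.7])]
[608.8 292.1 133.5] [array([612.5, 301.6])]
[608.9 292.  133.6] [array([612.2, 301.5])]
[609.  292.1 133.6] [array([612.3, 301.5])]
[609.  292.2 133.7] [array([612. , 301.6])]
[609.1 292.4 133.7] [array([612.2, 301.6])]
[609.1 292.6 133.7] [array([612. , 301.6])]
```

```bash
python3 -m pendant '[[[0.003,-0.009,0.02,0,0,0],[0.003,-0.009,0.05,0,0,0],[0.003,-0.009,0.08,0,0,0],[0.003,-0.009,0.1,0,0,0],[0.003,-0.009,0.104,0,0,0]]]'
python3 -m pendant '[[[0,0,0,0,0,0],[0,0,0,0,0,0],[0,0,0,0,0,0],[0,0,0,0,0,0],[0,0,0,0,0,0]]]' -1 20
python3 -m pendant '[[[0,0,0,0,0,0],[0,0,0,0,0,0],[0,0,-0.003,0,0,0],[0,0,-0.01,0,0,0],[0,0,-0.02,0,0,0]]]'
python3 -m pendant '[[[0,0,-0.03,0,0,0],[0,0,-0.06,0,0,0],[-0.02,0,-0.08,0,0,0],[-0.04,0,-0.08,0,0,0],[-0.058,0.01,-0.08,0,0,0]]]'
```

```text
clock: 25.65
position: [610.1, 301.2, 26.9]
ee_rot: [3.14, 0.004, 0.008]
wrist_force: [-0.2, 0.4, -0.4]
finger_gap: 1.005
grasp_force: 0.0
clock: 26.15
position: [612.2, 302.6, 30.5]
ee_rot: [-3.141, -0.001, 0.009]
wrist_force: [0.7, -0.9, 4.1]
finger_gap: 0.58
grasp_force: 18.3
clock: 26.65
position: [611.2, 302.2, 49.5]
ee_rot: [3.141, 0.001, 0.009]
wrist_force: [0.1, -0.3, -0.8]
finger_gap: 0.58
grasp_force: 20.0
clock: 27.15
position: [553.8, 292.9, 131.4]
ee_rot: [-3.14, -0.003, 0.01]
wrist_force: [-0.1, -1.2, -1.8]
finger_gap: 0.583
grasp_force: 20.0
```

```bash
python3 -m pendant '[[[-0.001,0.03,0,0,0,0],[-0.001,0.07,0,0,0,0],[-0.001,0.11,0,0,0,0],[-0.001,0.15,0,0,0,0],[-0.001,0.19,0,0,0,0]]]'
python3 -m pendant '[[[0,0.04,0,0,0,0],[0,0.08,0,0,0,0],[0,0.11,0,0,0,0],[0,0.122,0,0,0,0],[0,0.122,0.01,0,0,0]]]'
python3 -m pendant '[[[0,0,0.03,0,0,0],[0,0,0.05,0,0,0],[0,0,0.065,0,0,0],[0,0,0.073,0,0,0],[0,0,0.076,0,0,0]]]'
python3 -m pendant '[[[0.002,0,0,0,0,0],[0.003,0,0,0,0,0],[0.003,0,0,0,0,0],[0.003,0,0,0,0,0],[0.003,0,0,0,0,0]]]'
```

```text
clock: 27.65
position: [554.6, 100.6, 130.5]
ee_rot: [-3.141, -0.001, 0.009]
wrist_force: [0.2, 0.0, -0.8]
finger_gap: 0.586
grasp_force: 20.0
clock: 28.15
position: [556.9, -21.3, 120.9]
ee_rot: [3.141, -0.003, 0.006]
wrist_force: [-0.5, -0.1, -1.6]
finger_gap: 0.584
grasp_force: 20.0
clock: 28.65
position: [555.3, -19.3, 42.7]
ee_rot: [-3.141, 0.001, 0.01]
wrist_force: [0.3, 0.4, -0.9]
finger_gap: 0.582
grasp_force: 20.0
clock: 29.15
position: [558.9, -20.1, 44.0]
ee_rot: [3.142, -0.001, 0.009]
wrist_force: [0.1, 0.1, 0.4]
finger_gap: 0.582
grasp_force: 20.0
```

```bash
python3 -m pendant '[[[0.001,0,0.001,0,0,0],[0.002,0,0.0015,0,0,0],[0.002,0,0.0015,0,0,0],[0.002,0,0.0015,0,0,0],[0.002,0,0.0015,0,0,0]]]'
python3 -m pendant '[[[0.001,0,0,0,0,0],[0.002,0,0,0,0,0],[0.002,0,0,0,0,0],[0.002,0,0,0,0,0],[0.002,0,0,0,0,0]]]'
```

```text
clock: 29.65
position: [559.5, -20.1, 42.4]
ee_rot: [-3.142, 0.002, 0.009]
wrist_force: [-4.9, -0.6, 8.2]
finger_gap: 0.582
grasp_force: 20.0
clock: 30.15
position: [559.7, -20.1, 42.4]
ee_rot: [-3.141, 0.006, 0.009]
wrist_force: [-11.3, -1.0, 13.7]
finger_gap: 0.58
grasp_force: 20.0
```

Against the fence. Release, push along from the left, then a check.

```bash
python3 -m pendant '[[[-0.003,0,0,0,0,0],[-0.003,0,0,0,0,0],[-0.003,0,0,0,0,0],[-0.003,0,0,0,0,0],[-0.003,0,0,0,0,0]]]' 0.45
python3 -m pendant '[[[0,0,-0.02,0,0,0],[0,0,-0.05,0,0,0],[0,-0.02,-0.075,0,0,0],[0,-0.052,-0.075,0,0,0],[0,-0.056,-0.075,0,0,0]]]' 0.5
python3 -m pendant '[[[0,0,0,0,0,0],[0,0,0,0,0,0],[0,0,0,0,0,0],[0,0,0,0,0,0],[0,0,0,0,0,0]]]' -1
python3 -m pendant '[[[0,0,0.02,0,0,0],[0,0,0.04,0,0,0],[0,0,0.06,0,0,0],[0,0,0.075,0,0,0],[0,0,0.075,0,0,0]]]'
python3 -m pendant '[[[0,0.006,0,0,0,0],[0,0.012,0,0,0,0],[0,0.018,0,0,0,0],[0,0.023,0,0,0,0],[0,0.027,0,0,0,0]]]'
python3 -m pendant '[[[0,0.004,0,0,0,0],[0,0.008,0,0,0,0],[0,0.01,0,0,0,0],[0,0.012,0,0,0,0],[0,0.012,0,0,0,0]]]'
python3 -m pendant '[[[0,0.001,0,0,0,0],[0,0.002,0,0,0,0],[0,0.002,0,0,0,0],[0,0.002,0,0,0,0],[0,0.002,0,0,0,0]]]'
```

```text
clock: 30.65
position: [559.9, -20.0, 42.0]
ee_rot: [-3.142, -0.0, 0.009]
wrist_force: [-0.0, -0.1, -0.4]
finger_gap: 0.726
grasp_force: 0.0
clock: 31.15
position: [559.8, 38.1, 118.1]
ee_rot: [-3.141, -0.002, 0.011]
wrist_force: [-0.3, -0.4, 0.4]
finger_gap: 0.749
grasp_force: 0.0
clock: 31.65
position: [559.1, 35.4, 116.8]
ee_rot: [3.142, 0.0, 0.008]
wrist_force: [-0.4, -0.4, -0.1]
finger_gap: 0.336
grasp_force: 0.0
clock: 32.15
position: [557.7, 35.7, 40.2]
ee_rot: [3.141, 0.004, 0.008]
wrist_force: [0.3, 0.2, 0.8]
finger_gap: 0.001
grasp_force: 0.0
clock: 32.65
position: [559.8, 8.4, 42.6]
ee_rot: [-3.141, -0.001, 0.008]
wrist_force: [0.1, 1.0, -0.1]
finger_gap: 0.001
grasp_force: 0.5
clock: 33.15
position: [559.5, -3.2, 42.0]
ee_rot: [3.142, 0.0, 0.009]
wrist_force: [-0.6, -0.5, 0.4]
finger_gap: 0.004
grasp_force: 0.0
clock: 33.65
position: [559.5, -5.0, 42.1]
ee_rot: [3.142, 0.0, 0.009]
wrist_force: [-1.0, -0.6, 0.4]
finger_gap: 0.006
grasp_force: 0.0
```

```bash
python3 -m pendant '[[[0,0.001,0,0,0,0],[0,0.002,0,0,0,0],[0,0.003,0,0,0,0],[0,0.003,0,0,0,0],[0,0.003,0,0,0,0]]]'
python3 -m pendant '[[[0,0.001,0,0,0,0],[0,0.002,0,0,0,0],[0,0.002,0,0,0,0],[0,0.002,0,0,0,0],[0,0.002,0,0,0,0]]]'
```

```text
clock: 34.15
position: [559.5, -8.1, 42.1]
ee_rot: [3.142, -0.0, 0.009]
wrist_force: [-0.1, 0.3, -0.2]
finger_gap: 0.008
grasp_force: 0.0
clock: 34.65
position: [559.6, -8.9, 42.2]
ee_rot: [-3.14, -0.0, 0.008]
wrist_force: [-0.1, 7.1, 1.6]
finger_gap: 0.008
grasp_force: 3.8
```

```bash
python3 -m pendant '[[[0,-0.003,0,0,0,0],[0,-0.006,-0.03,0,0,0],[0,-0.006,-0.07,0,0,0],[0,-0.006,-0.11,0,0,0],[0,-0.006,-0.12,0,0,0]]]' 0.14
python3 -m pendant '[[[-0.02,0.03,0,0,0,0],[-0.04,0.055,0,0,0,0],[-0.06,0.08,0,0,0,0],[-0.076,0.095,0,0,0,0],[-0.076,0.095,0,0,0,0]]]'
python3 - <<'E'
from h import *
np.set_printoptions(suppress=True,precision=1)
for i in range(6):
    p,d,c=grab("wrist"); P=pts(d,c)
    m=(np.abs(P[...,2]-74)<4)&(np.hypot(P[...,0]-484,P[...,1]+96)<30)&(p.max(-1).astype(int)-p.min(-1)<35); m2=(np.abs(P[...,2]-88)<3)&(np.hypot(P[...,0]-484,P[...,1]+96)<15)
    print(manip.get_obs()["position"],m.sum(),P[m].mean(0) if m.any() else 0,m2.sum(),P[m2].mean(0),[ray(*k[0],c,58)[:2] for k in lids(P,54,63,amin=400,lo=(530,-220),hi=(620,100))])
cv2.imwrite("pics/w6.png",p[...,::-1])
E
```

```text
clock: 35.15
position: [562.0, -4.2, 166.3]
ee_rot: [3.141, -0.007, 0.009]
wrist_force: [1.3, -1.0, 0.9]
finger_gap: 0.423
grasp_force: 0.0
clock: 35.65
position: [481.9, -101.0, 161.3]
ee_rot: [-3.141, 0.002, 0.006]
wrist_force: [-0.5, 0.7, 0.3]
finger_gap: 0.566
grasp_force: 0.0
[ 483.4 -100.3  161.6] 929 [484.2 -93.2  73.6] 116 [484.2 -92.9  88.3] [array([556.3, -31.5]), array([ 560.2, -145.6]), array([559.3, -93.9])]
[484.4 -99.8 161.8] 919 [484.2 -93.2  73.7] 121 [484.3 -93.1  88.2] [array([556.2, -31.2]), array([ 559.9, -145.9]), array([559.3, -93.8])]
[484.8 -99.5 161.9] 919 [484.3 -93.3  73.7] 121 [484.2 -93.   88.1] [array([556.4, -31.4]), array([ 559.8, -146.6]), array([559.1, -94.3])]
[485.1 -99.3 162. ] 917 [484.2 -93.3  73.7] 122 [484.2 -93.   88.1] [array([556., -31.]), array([ 559.6, -146.4]), array([559.3, -93.9])]
[485.1 -99.2 162. ] 915 [484.1 -93.2  73.7] 119 [484.3 -93.1  88.2] [array([556.4, -31.7]), array([ 560. , -145.9]), array([559.2, -94.1])]
[485.  -99.1 161.9] 914 [484.3 -93.3  73.7] 121 [484.3 -93.   88.2] [array([556.2, -31.3]), array([ 560. , -145.7]), array([559.2, -94.1])]
```

View pics/w6.png

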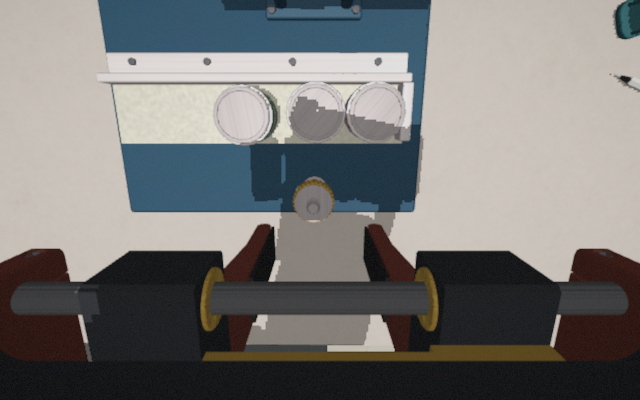

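Green stands at px (243,115) with ~11 mm gap to orange; I'll re-push it after the collar. Collar at px (313,208) → (484.2,−93.2).

```bash
python3 -m pendant '[[[-0.001,-0.006,0,0,0,-0.14],[-0.001,-0.006,0,0,0,-0.28],[-0.001,-0.006,0,0,0,-0.42],[-0.001,-0.006,0,0,0,-0.56],[-0.001,-0.006,0,0,0,-0.7]]]'
python3 -m pendant '[[[0,0,0,0,0,-0.15],[0,0,0,0,0,-0.3],[0,0,0,0,0,-0.45],[0,0,0,0,0,-0.6],[0,0,0,0,0,-0.74]]]' >/dev/null
python3 -m pendant '[[[0,0,0,0,0,-0.15],[0,0,0,0,0,-0.3],[0,0,0,0,0,-0.45],[0,0,0,0,0,-0.6],[0,0,0,0,0,-0.74]]]' >/dev/null
python3 -m pendant '[[[0,0,0,0,0,-0.15],[0,0,0,0,0,-0.3],[0,0,0,0,0,-0.45],[0,0,0,0,0,-0.6],[0,0,0,0,0,-0.74]]]' >/dev/null
python3 -m pendant '[[[0,0,0,0,0,-0.15],[0,0,0,0,0,-0.3],[0,0,0,0,0,-0.45],[0,0,0,0,0,-0.6],[0,0,0,0,0,-0.74]]]'
python3 - <<'E'
from h import *
np.set_printoptions(suppress=True,precision=2)
for i in range(6):
    p,d,c=grab("wrist"); P=pts(d,c)
    m=(np.abs(P[...,2]-74)<4)&(np.hypot(P[...,0]-484,P[...,1]+96)<30)&(p.max(-1).astype(int)-p.min(-1)<35); m2=(np.abs(P[...,2]-88)<3)&(np.hypot(P[...,0]-484,P[...,1]+96)<15)
    o=manip.get_obs(); print(o["position"],m.sum(),P[m].mean(0) if m.any() else 0,m2.sum(),P[m2].mean(0))
print(o["joints"],o["ee_rot"]); cv2.imwrite("pics/w7.png",p[...,::-1])
E
```

```text
clock: 36.45
position: [483.8, -93.1, 162.0]
ee_rot: [3.141, -0.0, 0.716]
wrist_force: [-1.0, -0.4, -0.3]
finger_gap: 0.569
grasp_force: 0.0
clock: 38.45
position: [483.8, -93.1, 162.0]
ee_rot: [-3.142, 0.0, -2.607]
wrist_force: [0.5, 0.5, -0.2]
finger_gap: 0.568
grasp_force: 0.0
[483.83 -93.14 161.98] 924 [482.48 -94.02  73.73] 124 [482.33 -94.28  88.23]
[483.77 -93.16 162.  ] 929 [482.37 -93.95  73.77] 120 [482.37 -94.23  88.25]
[483.67 -93.2  161.99] 921 [482.35 -93.95  73.77] 122 [482.27 -94.23  88.27]
[483.61 -93.29 162.02] 921 [482.3  -93.99  73.75] 123 [482.44 -94.35  88.19]
[483.51 -93.38 162.  ] 924 [482.34 -93.95  73.72] 118 [482.32 -94.26  88.32]
[483.43 -93.46 162.01] 926 [482.35 -94.    73.79] 122 [482.29 -94.18  88.3 ]
[-0.22  0.31  1.96 -0.    0.86 -2.31] [ 3.14 -0.   -2.62]
```

View pics/w7.png

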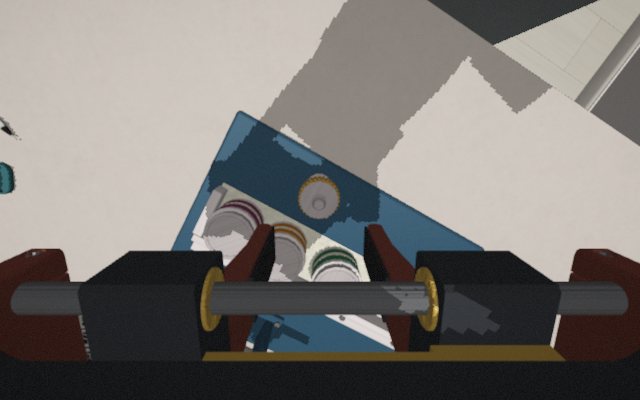

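```bash
python3 -m pendant '[[[0,0,0.02,0,0,0],[0,0,0.045,0,0,0],[0,0,0.07,0,0,0],[0,0,0.09,0,0,0],[0,0,0.096,0,0,0]]]'
python3 -m pendant '[[[0,0,0,0,0,0],[0,0,0,0,0,0],[0,0,0,0,0,0],[0,0,0,0,0,0],[0,0,0,0,0,0]]]' -1 20
python3 -m pendant '[[[0,0,0.0002,0,0,0.14],[0,0,0.0005,0,0,0.29],[0,0,0.0007,0,0,0.44],[0,0,0.0009,0,0,0.59],[0,0,0.0012,0,0,0.74]]]'
python3 -m pendant '[[[0,0,0.0002,0,0,0.14],[0,0,0.0005,0,0,0.29],[0,0,0.0007,0,0,0.44],[0,0,0.0009,0,0,0.59],[0,0,0.0012,0,0,0.74]]]'
```

```text
clock: 39.25
position: [482.1, -93.4, 64.3]
ee_rot: [3.139, -0.002, -2.616]
wrist_force: [0.6, -0.1, -0.7]
finger_gap: 0.572
grasp_force: 0.0
clock: 39.75
position: [483.8, -93.7, 66.8]
ee_rot: [-3.141, 0.001, -2.615]
wrist_force: [-0.2, 0.8, 1.7]
finger_gap: 0.389
grasp_force: 20.0
clock: 40.25
position: [484.0, -94.3, 65.6]
ee_rot: [-3.141, 0.002, 2.923]
wrist_force: [-0.6, -2.0, 2.1]
finger_gap: 0.388
grasp_force: 20.0
clock: 40.75
position: [483.6, -94.8, 64.3]
ee_rot: [-3.141, 0.002, 2.183]
wrist_force: [-1.9, -7.8, 4.1]
finger_gap: 0.387
grasp_force: 20.0
```

```bash
python3 -m pendant '[[[-0.0006,-0.0008,0.0002,0,0,0.14],[-0.0006,-0.0008,0.0005,0,0,0.29],[-0.0006,-0.0008,0.0007,0,0,0.44],[-0.0006,-0.0008,0.0009,0,0,0.59],[-0.0006,-0.0008,0.0012,0,0,0.74]]]'
python3 -m pendant '[[[0,0,0.0002,0,0,0.14],[0,0,0.0005,0,0,0.29],[0,0,0.0007,0,0,0.44],[0,0,0.0009,0,0,0.59],[0,0,0.0012,0,0,0.74]]]'
```

```text
clock: 41.25
position: [482.9, -95.1, 63.1]
ee_rot: [3.141, 0.001, 1.443]
wrist_force: [-2.8, -1.5, 5.8]
finger_gap: 0.387
grasp_force: 20.0
clock: 41.75
position: [482.3, -94.8, 61.8]
ee_rot: [-3.141, 0.001, 0.703]
wrist_force: [-4.5, -0.1, 6.0]
finger_gap: 0.39
grasp_force: 20.0
```

```bash
python3 -m pendant '[[[0,0,0.0002,0,0,0.14],[0,0,0.0005,0,0,0.29],[0,0,0.0007,0,0,0.44],[0,0,0.0009,0,0,0.59],[0,0,0.0011,0,0,0.74]]]'
python3 -m pendant '[[[0,0,0.0002,0,0,0.14],[0,0,0.0005,0,0,0.29],[0,0,0.0007,0,0,0.44],[0,0,0.0009,0,0,0.59],[0,0,0.0011,0,0,0.74]]]'
python3 -m pendant '[[[0,0,0,0,0,0],[0,0,0,0,0,0],[0,0,0,0,0,0],[0,0,0,0,0,0],[0,0,0,0,0,0]]]' 0.14
python3 -m pendant '[[[0,0,-0.02,0,0,0],[0,0,-0.05,0,0,0],[0,0,-0.08,0,0,0],[0,0,-0.1,0,0,0],[0,0,-0.1,0,0,0]]]'
python3 - <<'E'
from h import *
np.set_printoptions(suppress=True,precision=2)
for i in range(4):
    p,d,c=grab("wrist"); P=pts(d,c)
    m=(np.abs(P[...,2]-67)<6)&(np.hypot(P[...,0]-484,P[...,1]+95)<30)&(p.max(-1).astype(int)-p.min(-1)<35); m2=(np.abs(P[...,2]-88)<3)&(np.hypot(P[...,0]-484,P[...,1]+96)<15)
    o=manip.get_obs(); print(o["position"],m.sum(),P[m].mean(0),np.median(P[m][:,2]),P[m2].mean(0))
print(o["joints"],o["ee_rot"])
E
```

```text
clock: 42.25
position: [482.0, -94.2, 60.7]
ee_rot: [-3.141, 0.002, -0.037]
wrist_force: [-4.0, 3.1, 6.0]
finger_gap: 0.385
grasp_force: 20.0
clock: 42.75
position: [482.3, -93.7, 59.5]
ee_rot: [-3.142, 0.002, -0.778]
wrist_force: [-2.0, 7.3, 4.7]
finger_gap: 0.385
grasp_force: 20.0
clock: 43.25
position: [483.0, -94.8, 59.1]
ee_rot: [3.142, -0.0, -0.771]
wrist_force: [0.4, 0.4, 0.8]
finger_gap: 0.572
grasp_force: 0.0
clock: 43.75
position: [484.8, -95.1, 161.7]
ee_rot: [-3.139, -0.005, -0.771]
wrist_force: [0.7, -0.6, -0.6]
finger_gap: 0.569
grasp_force: 0.0
[483.81 -94.9  160.09] 866 [484.32 -94.06  66.55] 66.56102989642943 [484.17 -93.85  88.3 ]
[482.94 -94.71 159.03] 871 [484.16 -94.11  66.52] 66.54997851455397 [484.24 -93.7   88.12]
[482.42 -94.56 158.35] 880 [484.29 -94.06  66.55] 66.5628357670974 [484.18 -93.81  88.05]
[482.17 -94.51 158.01] 883 [484.16 -94.05  66.56] 66.60563875024627 [484.19 -93.8   88.23]
[-0.22  0.32  1.97 -0.    0.86  2.12] [ 3.14  0.   -0.77]
```

```bash
python3 -m pendant '[[[0,0,0,0,0,-0.14],[0,0,0,0,0,-0.28],[0,0,0,0,0,-0.42],[0,0,0,0,0,-0.56],[0,0,0,0,0,-0.65]]]' >/dev/null
python3 -m pendant '[[[0,0,0,0,0,-0.14],[0,0,0,0,0,-0.28],[0,0,0,0,0,-0.42],[0,0,0,0,0,-0.56],[0,0,0,0,0,-0.65]]]' >/dev/null
python3 -m pendant '[[[0,0,0,0,0,-0.14],[0,0,0,0,0,-0.28],[0,0,0,0,0,-0.42],[0,0,0,0,0,-0.56],[0,0,0,0,0,-0.65]]]' >/dev/null
python3 -m pendant '[[[0,0,0,0,0,-0.14],[0,0,0,0,0,-0.28],[0,0,0,0,0,-0.42],[0,0,0,0,0,-0.56],[0,0,0,0,0,-0.65]]]'
python3 -m pendant '[[[0,0,0.02,0,0,0],[0,0,0.045,0,0,0],[0,0,0.07,0,0,0],[0,0,0.093,0,0,0],[0,0,0.1,0,0,0]]]'
python3 -m pendant '[[[0,0,0,0,0,0],[0,0,0,0,0,0],[0,0,0,0,0,0],[0,0,0,0,0,0],[0,0,0,0,0,0]]]' -1 20
python3 -m pendant '[[[0,0,0.0002,0,0,0.13],[0,0,0.0004,0,0,0.26],[0,0,0.0006,0,0,0.39],[0,0,0.0008,0,0,0.52],[0,0,0.001,0,0,0.65]]]'
python3 -m pendant '[[[0,0,0.0002,0,0,0.13],[0,0,0.0004,0,0,0.26],[0,0,0.0006,0,0,0.39],[0,0,0.0008,0,0,0.52],[0,0,0.001,0,0,0.65]]]'
python3 -m pendant '[[[0,0,0.0002,0,0,0.13],[0,0,0.0004,0,0,0.26],[0,0,0.0006,0,0,0.39],[0,0,0.0008,0,0,0.52],[0,0,0.001,0,0,0.65]]]'
python3 -m pendant '[[[0,0,0.0002,0,0,0.13],[0,0,0.0004,0,0,0.26],[0,0,0.0006,0,0,0.39],[0,0,0.0008,0,0,0.52],[0,0,0.001,0,0,0.65]]]'
```

```text
clock: 45.95
position: [482.1, -94.5, 157.6]
ee_rot: [-3.139, -0.001, 1.834]
wrist_force: [0.1, 0.9, -0.4]
finger_gap: 0.572
grasp_force: 0.0
clock: 46.45
position: [480.6, -94.1, 56.0]
ee_rot: [-3.136, -0.003, 1.829]
wrist_force: [-0.1, -0.2, 0.9]
finger_gap: 0.574
grasp_force: 0.0
clock: 46.95
position: [483.1, -94.7, 59.5]
ee_rot: [3.141, 0.0, 1.829]
wrist_force: [-1.4, -1.2, -2.9]
finger_gap: 0.392
grasp_force: 20.0
clock: 47.45
position: [482.8, -94.7, 58.4]
ee_rot: [-3.142, 0.0, 1.174]
wrist_force: [-1.3, -0.8, -1.7]
finger_gap: 0.392
grasp_force: 20.0
clock: 47.95
position: [482.5, -94.5, 57.4]
ee_rot: [-3.141, 0.001, 0.524]
wrist_force: [-1.9, 0.6, -0.7]
finger_gap: 0.388
grasp_force: 20.0
clock: 48.45
position: [482.4, -94.2, 56.3]
ee_rot: [-3.141, 0.001, -0.127]
wrist_force: [-2.3, 2.8, -0.8]
finger_gap: 0.393
grasp_force: 20.0
clock: 48.95
position: [482.6, -93.9, 55.4]
ee_rot: [-3.141, 0.001, -0.777]
wrist_force: [-0.5, 5.1, -1.6]
finger_gap: 0.386
grasp_force: 20.0
```

```bash
python3 -m pendant '[[[0,0,0,0,0,0],[0,0,0,0,0,0],[0,0,0,0,0,0],[0,0,0,0,0,0],[0,0,0,0,0,0]]]' 0.14
python3 -m pendant '[[[0,0,-0.02,0,0,0],[0,0,-0.05,0,0,0],[0,0,-0.08,0,0,0],[0,0,-0.1,0,0,0],[0,0,-0.1,0,0,0]]]'
python3 -m pendant '[[[0,0,0,0,0,-0.14],[0,0,0,0,0,-0.28],[0,0,0,0,0,-0.42],[0,0,0,0,0,-0.56],[0,0,0,0,0,-0.7]]]' -1
python3 -m pendant '[[[0,0,0,0,0,-0.09],[0,0,0,0,0,-0.09],[0,0,0,0,0,-0.09],[0,0,0,0,0,-0.09],[0,0,0,0,0,-0.09]]]'
python3 - <<'E'
from h import *
np.set_printoptions(suppress=True,precision=2)
for i in range(3):
    p,d,c=grab("wrist"); P=pts(d,c)
    m=(np.abs(P[...,2]-63)<6)&(np.hypot(P[...,0]-484,P[...,1]+95)<30)&(p.max(-1).astype(int)-p.min(-1)<35); m2=(np.abs(P[...,2]-88)<3)&(np.hypot(P[...,0]-484,P[...,1]+96)<15)
    o=manip.get_obs(); print(o["position"],m.sum(),P[m].mean(0),np.median(P[m][:,2]),P[m2].mean(0),[ray(*k[0],c,58)[:2] for k in lids(P,54,63,amin=400,lo=(530,-220),hi=(620,100))])
cv2.imwrite("pics/w8.png",p[...,::-1])
E
```

```text
clock: 49.45
position: [483.1, -94.8, 55.2]
ee_rot: [-3.141, -0.0, -0.771]
wrist_force: [1.1, -0.3, -0.1]
finger_gap: 0.569
grasp_force: 0.0
clock: 49.95
position: [484.8, -95.1, 157.7]
ee_rot: [-3.139, -0.005, -0.771]
wrist_force: [0.7, 0.0, -0.0]
finger_gap: 0.568
grasp_force: 0.0
clock: 50.45
position: [482.3, -94.6, 153.9]
ee_rot: [-3.141, 0.002, -0.065]
wrist_force: [-0.6, -0.3, -0.3]
finger_gap: 0.152
grasp_force: 0.0
clock: 50.95
position: [482.9, -94.7, 154.9]
ee_rot: [-3.142, 0.0, 0.018]
wrist_force: [0.2, -0.3, 1.0]
finger_gap: 0.001
grasp_force: 0.0
[482.91 -94.65 154.95] 871 [484.8  -93.14  62.35] 62.37471889914394 [484.3 -93.   88.1] [array([556.23, -31.32]), array([ 559.82, -146.15]), array([559.14, -94.31])]
[482.97 -94.65 155.02] 876 [484.84 -93.07  62.38] 62.40554934678124 [484.3  -93.02  88.22] [array([556.52, -31.83]), array([ 559.89, -146.16]), array([559.2 , -94.31])]
[482.99 -94.64 155.05] 871 [484.74 -93.09  62.37] 62.41396118255278 [484.29 -93.06  88.28] [array([556.11, -30.96]), array([ 559.82, -146.11]), array([559.23, -94.02])]
```

Collar is 0.2 mm above the line. Re-push the green tin.

```bash
python3 -m pendant '[[[0.015,-0.03,0,0,0,0],[0.03,-0.06,0,0,0,0],[0.05,-0.09,0,0,0,0],[0.075,-0.115,0,0,0,0],[0.075,-0.115,0,0,0,0]]]'
python3 -m pendant '[[[0,0,0.03,0,0,0],[0,0,0.06,0,0,0],[0,0,0.09,0,0,0],[0,0,0.111,0,0,0],[0,0,0.111,0,0,0]]]'
python3 -m pendant '[[[0,0.006,0,0,0,0],[0,0.01,0,0,0,0],[0,0.014,0,0,0,0],[0,0.018,0,0,0,0],[0,0.02,0,0,0,0]]]'
python3 -m pendant '[[[0,0.002,0,0,0,0],[0,0.004,0,0,0,0],[0,0.005,0,0,0,0],[0,0.006,0,0,0,0],[0,0.006,0,0,0,0]]]'
```

```text
clock: 51.6
position: [558.8, 24.3, 155.5]
ee_rot: [-3.141, -0.003, 0.021]
wrist_force: [0.2, 0.3, -0.5]
finger_gap: 0.006
grasp_force: 0.0
clock: 52.1
position: [553.0, 21.1, 41.5]
ee_rot: [3.141, 0.006, 0.018]
wrist_force: [0.5, -0.9, -1.3]
finger_gap: 0.004
grasp_force: 0.0
clock: 52.6
position: [556.7, 1.3, 44.8]
ee_rot: [-3.141, -0.001, 0.018]
wrist_force: [1.0, 1.9, 2.6]
finger_gap: 0.005
grasp_force: 1.1
clock: 53.1
position: [556.1, -4.4, 43.9]
ee_rot: [3.141, 0.0, 0.019]
wrist_force: [0.5, 0.6, -0.1]
finger_gap: 0.005
grasp_force: 0.2
```

```bash
python3 -m pendant '[[[0,0.001,0,0,0,0],[0,0.002,0,0,0,0],[0,0.003,0,0,0,0],[0,0.003,0,0,0,0],[0,0.003,0,0,0,0]]]'
python3 -m pendant '[[[0,0.001,0,0,0,0],[0,0.002,0,0,0,0],[0,0.002,0,0,0,0],[0,0.002,0,0,0,0],[0,0.002,0,0,0,0]]]'
```

```text
clock: 53.6
position: [556.3, -7.4, 44.1]
ee_rot: [3.142, 0.0, 0.019]
wrist_force: [-0.2, 0.4, -0.5]
finger_gap: 0.007
grasp_force: 0.0
clock: 54.1
position: [556.4, -9.0, 44.1]
ee_rot: [-3.141, -0.0, 0.019]
wrist_force: [0.5, 3.2, 0.8]
finger_gap: 0.003
grasp_force: 1.9
```

```bash
python3 -m pendant '[[[0,-0.004,0,0,0,0],[0,-0.008,-0.03,0,0,0],[0,-0.008,-0.06,0,0,0],[-0.03,-0.008,-0.09,0,0,0],[-0.07,-0.008,-0.11,0,0,0]]]'
python3 -m pendant '[[[-0.03,0,-0.04,0,0,-0.14],[-0.03,0,-0.08,0,0,-0.28],[-0.03,0,-0.12,0,0,-0.42],[-0.03,0,-0.16,0,0,-0.56],[-0.03,0,-0.2,0,0,-0.7]]]' 1
python3 -m pendant '[[[0,0,-0.03,0,0,-0.14],[0,0,-0.06,0,0,-0.28],[0,0,-0.06,0,0,-0.42],[0,0,-0.06,0,0,-0.56],[0,0,-0.06,0,0,-0.7]]]'
python3 -m pendant '[[[0,0,0,0,0,-0.14],[0,0,0,0,0,-0.16],[0,0,0,0,0,-0.16],[0,0,0,0,0,-0.16],[0,0,0,0,0,-0.16]]]'
python3 - <<'E'
from h import *
np.set_printoptions(suppress=True,precision=1)
for n in("top","wrist"):
    p,d,c=grab(n); P=pts(d,c); hsv=cv2.cvtColor(p,cv2.COLOR_RGB2HSV)
    m=((hsv[...,0]<8)|(hsv[...,0]>172))&(hsv[...,1]>150)&(hsv[...,2]>60)&(P[...,2]>230)&(P[...,2]<330)
    k,l,s,ce=cv2.connectedComponentsWithStats(m.astype(np.uint8))
    for i in range(1,k):
        if s[i,4]>15: q=P[l==i]; print(n,s[i],q.mean(0),np.percentile(q,[3,97],axis=0))
    print([(ray(*k[0],c,58)[:2]) for k in lids(P,54,63,amin=50,lo=(530,-220),hi=(620,100))])
    cv2.imwrite(f"pics/{n}9.png",p[...,::-1])
o=manip.get_obs();print(o["position"],o["ee_rot"])
E
```

```text
clock: 54.6
position: [487.8, -2.8, 156.0]
ee_rot: [3.141, -0.004, 0.019]
wrist_force: [0.4, 0.0, 0.5]
finger_gap: 0.007
grasp_force: 0.0
clock: 55.1
position: [455.8, -3.4, 356.0]
ee_rot: [3.141, 0.0, 0.724]
wrist_force: [0.4, 0.3, -0.9]
finger_gap: 0.422
grasp_force: 0.0
clock: 55.6
position: [456.1, -3.4, 414.4]
ee_rot: [3.141, 0.001, 1.424]
wrist_force: [0.3, 0.1, -0.5]
finger_gap: 0.876
grasp_force: 0.0
clock: 56.1
position: [456.2, -3.2, 414.1]
ee_rot: [-3.142, 0.0, 1.577]
wrist_force: [-0.4, 0.2, 0.6]
finger_gap: 0.997
grasp_force: 0.0
top [329 152  20   5  95] [641.3 -47.1 309.2] [[636.9 -66.9 306.5]
 [646.4 -26.4 312.3]]
top [369 152  20   6  99] [ 642.6 -137.5  309.1] [[ 637.9 -157.8  306.2]
 [ 647.9 -116.7  312.1]]
[]
wrist [504 218  24  32 581] [641.  -38.4 308. ] [[636.1 -52.6 302. ]
 [649.5 -24.8 311.4]]
[array([ 558.1, -145.4]), array([557.5, -92.9]), array([554.6, -41.5])]
[456.3  -3.1 414.1] [3.1 0.  1.6]
```

View pics/wrist9.png

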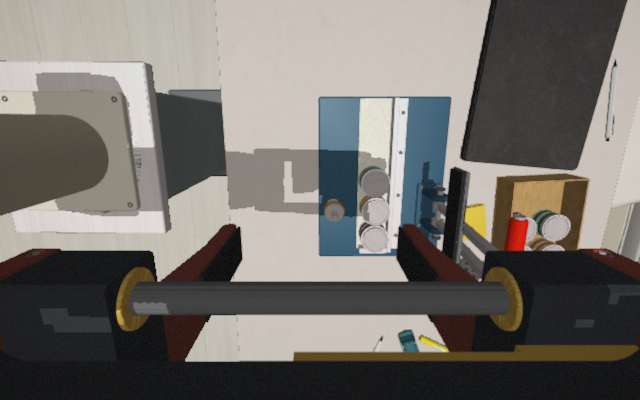

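Tins touch each other along the fence at px (374,182), (375,210), (374,238); left grip at (516,234). Approaching it with jaws across the bar.

```bash
python3 -m pendant '[[[-0.01,0.04,0,0,0,0],[-0.02,0.08,0,0,0,0],[-0.03,0.12,0,0,0,0],[-0.04,0.16,0,0,0,0],[-0.044,0.185,0,0,0,0]]]'
python3 -m pendant '[[[0,0,0.03,0,0,0],[0,0,0.06,0,0,0],[0,0,0.09,0,0,0],[0,0,0.109,0,0,0],[0,0,0.109,0,0,0]]]'
python3 -m pendant '[[[0,0,0,0,0,0],[0,0,0,0,0,0],[0,0,0,0,0,0],[0,0,0,0,0,0],[0,0,0,0,0,0]]]' -1 25
python3 -m pendant '[[[0,0,0,0,0,0],[0,0,0,0,0,0],[0,0,0,0,0,0],[0,0,0,0,0,0],[0,0,0,0,0,0]]]'
python3 - <<'E'
import numpy as np
q=1.477-np.arange(26)*1.477/25; x=-235*np.cos(q); z=235*np.sin(q)
for i in range(0,25,5): print([(round(x[j]-x[i]),round(z[i]-z[j],0)) for j in range(i+1,i+6)])
E
```

```text
clock: 56.7
position: [643.9, -46.5, 413.2]
ee_rot: [-3.141, 0.0, 1.577]
wrist_force: [-0.3, 0.7, 0.6]
finger_gap: 1.004
grasp_force: 0.0
clock: 57.2
position: [639.9, -45.5, 301.6]
ee_rot: [-3.135, -0.001, 1.578]
wrist_force: [0.3, 0.6, 0.2]
finger_gap: 0.998
grasp_force: 0.0
clock: 57.7
position: [641.8, -45.7, 305.8]
ee_rot: [3.14, 0.0, 1.579]
wrist_force: [-0.7, 0.3, 0.1]
finger_gap: 0.582
grasp_force: 0.0
clock: 58.2
position: [642.2, -45.7, 305.3]
ee_rot: [3.14, 0.0, 1.579]
wrist_force: [2.7, 0.3, 0.7]
finger_gap: 0.13
grasp_force: 9.1
[(-14, np.float64(2.0)), (-27, np.float64(4.0)), (-41, np.float64(8.0)), (-54, np.float64(12.0)), (-67, np.float64(17.0))]
[(-13, np.float64(6.0)), (-25, np.float64(12.0)), (-37, np.float64(19.0)), (-48, np.float64(27.0)), (-59, np.float64(35.0))]
[(-10, np.float64(9.0)), (-20, np.float64(19.0)), (-30, np.float64(29.0)), (-38, np.float64(40.0)), (-47, np.float64(51.0))]
[(-7, np.float64(12.0)), (-14, np.float64(24.0)), (-20, np.float64(36.0)), (-25, np.float64(49.0)), (-30, np.float64(62.0))]
[(-4, np.float64(13.0)), (-6, np.float64(27.0)), (-9, np.float64(41.0)), (-10, np.float64(55.0)), (-10, np.float64(68.0))]
```

```bash
python3 -m pendant '[[[0,0,0,0,0,0],[0,0,0,0,0,0],[0,0,0,0,0,0],[0,0,0,0,0,0],[0,0,0,0,0,0]]]'
python3 - <<'E'
from h import *
p,d,c=grab("wrist"); cv2.imwrite("pics/w10.png",p[...,::-1])
E
```

```text
clock: 58.7
position: [642.7, -45.8, 308.2]
ee_rot: [3.137, 0.0, 1.579]
wrist_force: [-2.4, 0.4, 13.9]
finger_gap: 0.005
grasp_force: 6.9
```

View pics/w10.png

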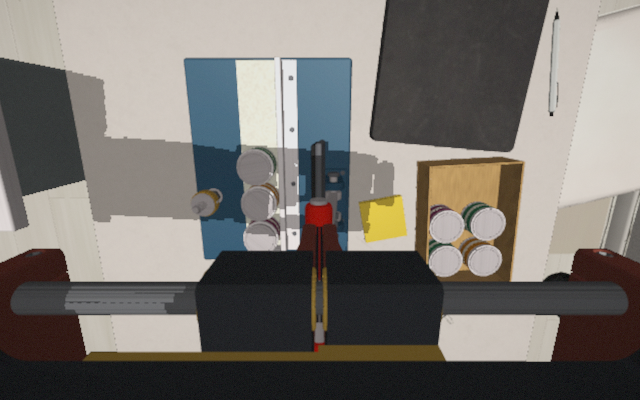

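Fingers closed fully on top of/next to the red grip (px 318,215): not holding it. Checking where the bar is now.

```bash
python3 -m pendant '[[[0,0,-0.02,0,0,0],[0,0,-0.04,0,0,0],[0,0,-0.06,0,0,0],[0,0,-0.06,0,0,0],[0,0,-0.06,0,0,0]]]' 1
python3 -m pendant '[[[0,0,0,0,0,0],[0,0,0,0,0,0],[0,0,0,0,0,0],[0,0,0,0,0,0],[0,0,0,0,0,0]]]'
python3 - <<'E'
from h import *
np.set_printoptions(suppress=True,precision=1)
for n in("top","wrist"):
    p,d,c=grab(n); P=pts(d,c); hsv=cv2.cvtColor(p,cv2.COLOR_RGB2HSV)
    m=((hsv[...,0]<8)|(hsv[...,0]>172))&(hsv[...,1]>150)&(hsv[...,2]>60)&(P[...,2]>200)&(P[...,2]<330)
    k,l,s,ce=cv2.connectedComponentsWithStats(m.astype(np.uint8))
    for i in range(1,k):
        if s[i,4]>15: q=P[l==i]; print(n,s[i],q.mean(0),np.percentile(q,[3,97],axis=0))
    cv2.imwrite(f"pics/{n}11.png",p[...,::-1])
o=manip.get_obs();print(o["position"],o["ee_rot"])
E
```

```text
clock: 59.25
position: [641.4, -45.7, 364.7]
ee_rot: [3.142, 0.0, 1.579]
wrist_force: [0.2, 0.3, -0.3]
finger_gap: 0.422
grasp_force: 0.0
clock: 59.75
position: [641.6, -45.6, 364.8]
ee_rot: [-3.141, -0.0, 1.579]
wrist_force: [0.3, -0.5, 0.2]
finger_gap: 0.877
grasp_force: 0.0
wrist [ 310  183   20   60 1109] [642.4 -45.3 308.7] [[635.8 -66.7 304.8]
 [649.4 -24.8 311.1]]
wrist [312 315  17  28 448] [ 643.4 -144.9  309.1] [[ 636.8 -157.2  305.8]
 [ 650.1 -133.   311. ]]
[641.6 -45.7 365. ] [-3.1 -0.   1.6]
```

View pics/wrist11.png

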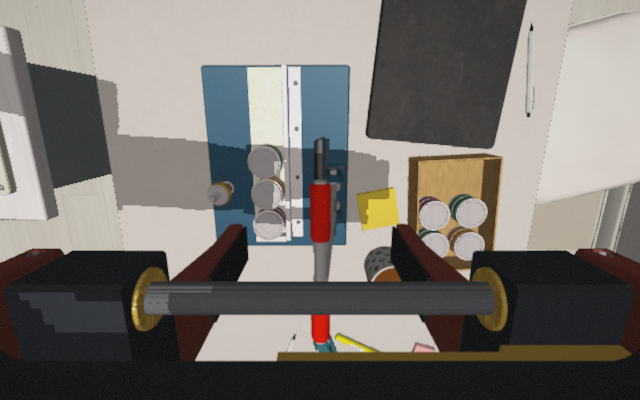

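```bash
python3 -m pendant '[[[0,0.001,0,0,0,0],[0,0.001,0,0,0,0],[0,0.001,0,0,0,0],[0,0.001,0,0,0,0],[0,0.001,0,0,0,0]]]' -0.3 15
python3 -m pendant '[[[0,0,0,0,0,0],[0,0,0,0,0,0],[0,0,0,0,0,0],[0,0,0,0,0,0],[0,0,0,0,0,0]]]'
python3 -m pendant '[[[0,0,0.015,0,0,0],[0,0,0.03,0,0,0],[0,0,0.045,0,0,0],[0,0,0.055,0,0,0],[0,0,0.062,0,0,0]]]'
python3 -m pendant '[[[0,0,0,0,0,0],[0,0,0,0,0,0],[0,0,0,0,0,0],[0,0,0,0,0,0],[0,0,0,0,0,0]]]'
python3 -m pendant '[[[0,0,0,0,0,0],[0,0,0,0,0,0],[0,0,0,0,0,0],[0,0,0,0,0,0],[0,0,0,0,0,0]]]' -0.75
```

```text
clock: 60.35
position: [642.6, -45.6, 365.1]
ee_rot: [3.142, 0.0, 1.579]
wrist_force: [0.1, -0.3, -0.3]
finger_gap: 0.585
grasp_force: 0.0
clock: 60.85
position: [642.6, -45.6, 365.1]
ee_rot: [3.142, -0.0, 1.579]
wrist_force: [0.7, -0.5, 0.6]
finger_gap: 0.352
grasp_force: 0.0
clock: 61.35
position: [642.0, -45.6, 301.1]
ee_rot: [-3.139, -0.0, 1.579]
wrist_force: [0.5, -0.1, -1.0]
finger_gap: 0.352
grasp_force: 0.0
clock: 61.85
position: [642.8, -45.7, 303.6]
ee_rot: [3.141, 0.0, 1.579]
wrist_force: [0.0, -0.0, 0.4]
finger_gap: 0.35
grasp_force: 0.0
clock: 62.35
position: [642.5, -45.6, 303.1]
ee_rot: [-3.141, 0.0, 1.579]
wrist_force: [-1.1, 0.5, 1.6]
finger_gap: 0.155
grasp_force: 14.2
```

```bash
python3 -m pendant '[[[0,-0.007,0.001,0,0,0],[0,-0.014,0.002,0,0,0],[0,-0.022,0.003,0,0,0],[0,-0.03,0.005,0,0,0],[0,-0.037,0.007,0,0,0]]]'
python3 -m pendant '[[[0,0,0,0,0,0],[0,0,0,0,0,0],[0,0,0,0,0,0],[0,0,0,0,0,0],[0,0,0,0,0,0]]]'
python3 - <<'E'
from h import *
np.set_printoptions(suppress=True,precision=1)
p,d,c=grab("top"); P=pts(d,c); hsv=cv2.cvtColor(p,cv2.COLOR_RGB2HSV)
m=((hsv[...,0]<8)|(hsv[...,0]>172))&(hsv[...,1]>150)&(hsv[...,2]>60)&(P[...,2]>50)&(P[...,2]<330)&(P[...,1]<-100)&(P[...,1]>-165)&(P[...,0]>400)
q=P[m];print(m.sum(),q.mean(0),np.percentile(q,[3,97],axis=0))
E
```

```text
clock: 62.85
position: [605.4, -46.0, 297.6]
ee_rot: [3.139, 0.0, 1.579]
wrist_force: [0.6, 1.2, 10.7]
finger_gap: 0.144
grasp_force: 16.0
clock: 63.35
position: [604.3, -46.0, 297.3]
ee_rot: [-3.141, 0.0, 1.579]
wrist_force: [-4.4, 1.1, 11.4]
finger_gap: 0.144
grasp_force: 15.9
8 [ 603.4 -118.2  302.6] [[ 599.6 -119.7  299.1]
 [ 606.9 -116.7  305.1]]
```

```bash
python3 - <<'E'
import numpy as np
q=1.317-np.arange(26)*.0527; x=-235*np.cos(q); z=235*np.sin(q)
for i in range(0,25,5): print([(round((x[j]-x[i])*2)/2,round(float(z[i]-z[j])*2)/2) for j in range(i+1,i+6)])
E
```

```text
[(-12.0, 3.5), (-23.5, 7.5), (-35.0, 12.0), (-46.5, 17.5), (-57.0, 23.0)]
[(-10.5, 6.5), (-21.0, 13.5), (-30.5, 21.0), (-40.0, 29.0), (-49.0, 37.5)]
[(-8.5, 9.0), (-16.5, 18.5), (-24.0, 28.0), (-31.5, 38.5), (-38.0, 49.0)]
[(-6.0, 11.0), (-11.5, 22.0), (-16.0, 33.5), (-20.0, 45.0), (-23.5, 57.0)]
[(-3.0, 12.0), (-5.0, 24.0), (-7.0, 36.5), (-8.0, 49.0), (-8.0, 61.0)]
```

```bash
python3 -m pendant '[[[0,-0.012,0.0025,0,0,0],[0,-0.0235,0.0065,0,0,0],[0,-0.035,0.011,0,0,0],[0,-0.0465,0.0165,0,0,0],[0,-0.057,0.022,0,0,0]]]'
python3 -m pendant '[[[0,-0.0105,0.0065,0,0,0],[0,-0.021,0.0135,0,0,0],[0,-0.0305,0.021,0,0,0],[0,-0.04,0.029,0,0,0],[0,-0.049,0.0375,0,0,0]]]'
```

```text
clock: 63.9
position: [547.0, -46.5, 275.6]
ee_rot: [-3.141, 0.0, 1.579]
wrist_force: [-5.0, -0.2, 13.2]
finger_gap: 0.122
grasp_force: 9.3
clock: 64.4
position: [495.9, -46.7, 236.6]
ee_rot: [-3.136, -0.0, 1.579]
wrist_force: [-8.0, 0.1, 9.7]
finger_gap: 0.129
grasp_force: 8.9
```

```bash
python3 -m pendant '[[[0,-0.0085,0.009,0,0,0],[0,-0.0165,0.0185,0,0,0],[0,-0.024,0.028,0,0,0],[0,-0.0315,0.0385,0,0,0],[0,-0.038,0.049,0,0,0]]]'
python3 -m pendant '[[[0,-0.006,0.011,0,0,0],[0,-0.0115,0.022,0,0,0],[0,-0.016,0.0335,0,0,0],[0,-0.02,0.045,0,0,0],[0,-0.0235,0.057,0,0,0]]]'
python3 - <<'E'
from h import *
np.set_printoptions(suppress=True,precision=1)
o=manip.get_obs();print(o["position"])
p,d,c=grab("top"); P=pts(d,c); hsv=cv2.cvtColor(p,cv2.COLOR_RGB2HSV)
m=((hsv[...,0]<8)|(hsv[...,0]>172))&(hsv[...,1]>150)&(hsv[...,2]>60)&(P[...,2]>40)&(P[...,2]<330)&(P[...,1]<-100)&(P[...,1]>-185)&(P[...,0]>400)
q=P[m];print(m.sum(),q.mean(0) if len(q) else 0)
p,d,c=grab("wrist"); P=pts(d,c)
cv2.imwrite("pics/w12.png",p[...,::-1])
E
```

```text
clock: 64.9
position: [457.8, -46.8, 186.6]
ee_rot: [-3.136, -0.001, 1.579]
wrist_force: [-5.1, -0.0, 3.2]
finger_gap: 0.126
grasp_force: 3.3
clock: 65.4
position: [434.9, -47.0, 129.6]
ee_rot: [-3.137, -0.001, 1.579]
wrist_force: [-3.3, -0.4, 1.1]
finger_gap: 0.121
grasp_force: 1.5
[434.9 -47.  129.6]
0 0
```

View pics/w12.png

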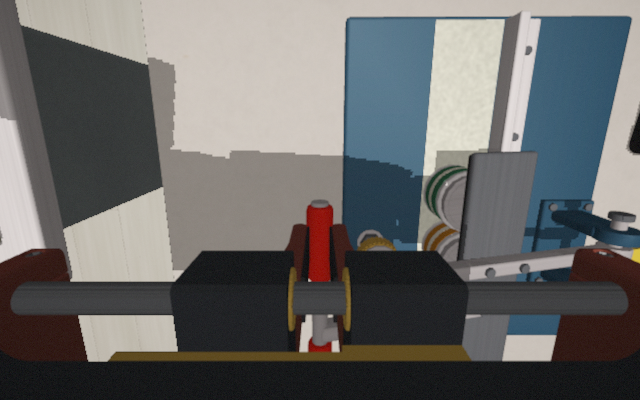

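Bar is between the fingers (px 319,240), following; tins still in place beneath the platen. Continue down slowly with a firmer grip.

```bash
python3 -m pendant '[[[0,-0.002,0.006,0,0,0],[0,-0.004,0.014,0,0,0],[0,-0.005,0.022,0,0,0],[0,-0.006,0.03,0,0,0],[0,-0.007,0.038,0,0,0]]]' -0.85 15
python3 -m pendant '[[[0,0,0.004,0,0,0],[0,-0.001,0.008,0,0,0],[0,-0.001,0.011,0,0,0],[0,-0.001,0.014,0,0,0],[0,-0.001,0.016,0,0,0]]]'
python3 -m pendant '[[[0,0,0.002,0,0,0],[0,0,0.004,0,0,0],[0,0,0.005,0,0,0],[0,0,0.006,0,0,0],[0,0,0.006,0,0,0]]]'
```

```text
clock: 66.0
position: [431.1, -47.4, 91.9]
ee_rot: [3.141, 0.0, 1.579]
wrist_force: [-0.6, 0.0, 0.9]
finger_gap: 0.07
grasp_force: 0.4
clock: 66.5
position: [430.0, -47.4, 76.5]
ee_rot: [-3.141, 0.0, 1.579]
wrist_force: [-1.7, -0.6, 5.8]
finger_gap: 0.075
grasp_force: 3.1
clock: 67.0
position: [430.0, -47.4, 72.1]
ee_rot: [-3.141, 0.0, 1.579]
wrist_force: [-7.7, 1.3, 31.6]
finger_gap: 0.075
grasp_force: 16.4
```

```bash
python3 - <<'E'
from h import *
np.set_printoptions(suppress=True,precision=1)
for n in("top","wrist","scene"):
    p,d,c=grab(n); P=pts(d,c); hsv=cv2.cvtColor(p,cv2.COLOR_RGB2HSV)
    m=((hsv[...,0]<8)|(hsv[...,0]>172))&(hsv[...,1]>150)&(hsv[...,2]>50)&(P[...,2]>40)&(P[...,2]<110)&(P[...,1]<0)&(P[...,1]>-185)&(P[...,0]>400)&(P[...,0]<460)
    q=P[m];print(n,m.sum(),np.percentile(q,[3,50,97],axis=0) if len(q) else 0)
    # platen top / rails: grey in x 530..590
    m=(P[...,0]>540)&(P[...,0]<575)&(P[...,1]<-10)&(P[...,1]>-180)&(P[...,2]>40)&(P[...,2]<110); print(m.sum(),np.percentile(P[m][:,2],[5,25,50,75,95]) if m.any() else 0)
    cv2.imwrite(f"pics/{n}13.png",p[...,::-1])
E
```

```text
top 0 0
728 [58.3 60.3 61.8 63.5 74.7]
wrist 1603 [[ 420.7 -118.1   69.7]
 [ 429.5  -40.1   74.3]
 [ 438.1  -26.5  103.1]]
8606 [61.  61.6 62.1 62.8 74. ]
scene 71 [[ 430.1 -154.9   63.4]
 [ 436.   -66.4   70.1]
 [ 441.6  -33.2   78.6]]
202 [43.7 60.8 61.8 62.8 74.6]
```

View pics/wrist13.png

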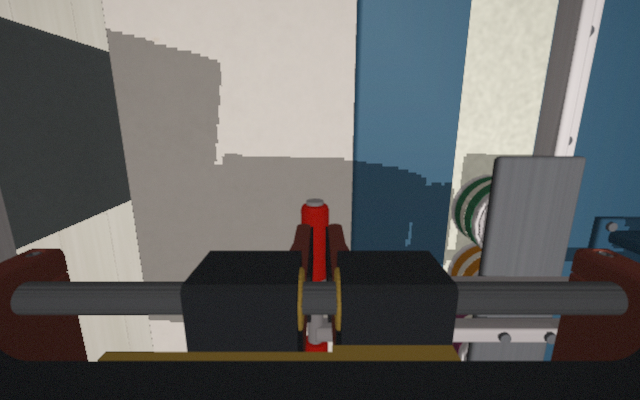

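Rails read z 74 = level, so the arm is down on the washer. Re-seat the grip and raise.

```bash
python3 -m pendant '[[[0,0,0,0,0,0],[0,0,0,0,0,0],[0,0,0,0,0,0],[0,0,0,0,0,0],[0,0,0,0,0,0]]]' -0.4
python3 -m pendant '[[[0,0,0.001,0,0,0],[0,0,0.001,0,0,0],[0,0,0.001,0,0,0],[0,0,0.001,0,0,0],[0,0,0.001,0,0,0]]]' -0.75 15
python3 -m pendant '[[[0,0,0,0,0,0],[0,0,0,0,0,0],[0,0,0,0,0,0],[0,0,0,0,0,0],[0,0,0,0,0,0]]]'
```

```text
clock: 67.65
position: [429.7, -47.3, 70.3]
ee_rot: [-3.141, -0.0, 1.579]
wrist_force: [0.5, 0.4, -0.1]
finger_gap: 0.299
grasp_force: 0.0
clock: 68.15
position: [427.6, -47.2, 68.9]
ee_rot: [-3.137, -0.0, 1.579]
wrist_force: [-5.3, -0.6, 2.0]
finger_gap: 0.156
grasp_force: 14.2
clock: 68.65
position: [427.6, -47.2, 68.9]
ee_rot: [-3.137, -0.0, 1.579]
wrist_force: [-4.7, -1.0, 1.8]
finger_gap: 0.155
grasp_force: 14.2
```

```bash
python3 -m pendant '[[[0,0,-0.004,0,0,0],[0,0,-0.009,0,0,0],[0,0,-0.014,0,0,0],[0,0.001,-0.019,0,0,0],[0,0.001,-0.0235,0,0,0]]]'
python3 - <<'E'
from h import *
q=.1+np.arange(31)*.047; x=-235*np.cos(q); z=235*np.sin(q)
for i in range(0,30,5): print([(round((x[j]-x[i])*2)/2,round(float(z[i]-z[j])*2)/2) for j in range(i+1,i+6)])
p,d,c=grab("wrist"); P=pts(d,c); hsv=cv2.cvtColor(p,cv2.COLOR_RGB2HSV)
m=((hsv[...,0]<8)|(hsv[...,0]>172))&(hsv[...,1]>150)&(hsv[...,2]>50)&(P[...,2]>40)&(P[...,2]<140)&(P[...,1]<-20)&(P[...,1]>-40)&(P[...,0]>400)&(P[...,0]<460)
print(np.percentile(P[m],[5,50,95],axis=0))
E
```

```text
clock: 69.15
position: [432.5, -47.4, 94.0]
ee_rot: [3.139, 0.0, 1.579]
wrist_force: [0.2, -0.5, 1.0]
finger_gap: 0.122
grasp_force: 0.0
[(1.5, -11.0), (3.0, -22.0), (5.5, -32.5), (8.5, -43.5), (12.0, -54.0)]
[(4.0, -10.5), (8.0, -20.5), (13.0, -30.5), (18.5, -40.0), (24.0, -49.5)]
[(6.0, -9.0), (13.0, -18.0), (20.0, -26.5), (27.0, -34.5), (35.0, -42.5)]
[(8.0, -7.5), (16.5, -14.5), (25.5, -21.0), (34.5, -27.5), (44.0, -33.5)]
[(9.5, -5.5), (19.5, -10.5), (29.5, -14.5), (40.0, -18.5), (50.5, -22.0)]
[(10.5, -3.0), (21.5, -5.5), (32.5, -7.5), (43.0, -9.0), (54.0, -10.0)]
[[420.69424364 -38.78413973  81.32525533]
 [427.97670046 -34.79762074  85.200356  ]
 [443.52394126 -26.66192531 131.25502625]]
```

Bar slipped out after ~10 mm (bar top now z≈85, grip force 0). Re-seat deeper and retry.

```bash
python3 -m pendant '[[[0,0,0,0,0,0],[0,0,0,0,0,0],[0,-0.003,0,0,0,0],[0,-0.003,0,0,0,0],[0,-0.003,0,0,0,0]]]' -0.3
python3 -m pendant '[[[0,0,0.005,0,0,0],[0,0,0.01,0,0,0],[0,0,0.015,0,0,0],[0,0,0.02,0,0,0],[0,0,0.02,0,0,0]]]'
python3 -m pendant '[[[0,0,0,0,0,0],[0,0,0,0,0,0],[0,0,0,0,0,0],[0,0,0,0,0,0],[0,0,0,0,0,0]]]' -0.8 16
python3 -m pendant '[[[0,0,-0.001,0,0,0],[0,0,-0.003,0,0,0],[0,0,-0.005,0,0,0],[0,0,-0.007,0,0,0],[0,0,-0.009,0,0,0]]]'
python3 -m pendant '[[[0,0,-0.002,0,0,0],[0,0,-0.004,0,0,0],[0,0.0005,-0.006,0,0,0],[0,0.0005,-0.008,0,0,0],[0,0.001,-0.01,0,0,0]]]'
```

```text
clock: 69.7
position: [427.9, -47.3, 92.9]
ee_rot: [-3.141, -0.0, 1.579]
wrist_force: [-0.0, -0.5, -0.5]
finger_gap: 0.352
grasp_force: 0.0
clock: 70.2
position: [427.5, -47.3, 72.3]
ee_rot: [-3.14, -0.0, 1.579]
wrist_force: [-0.3, 0.3, -0.6]
finger_gap: 0.356
grasp_force: 0.0
clock: 70.7
position: [427.7, -47.4, 73.1]
ee_rot: [-3.141, -0.0, 1.579]
wrist_force: [-1.8, -0.9, 0.6]
finger_gap: 0.172
grasp_force: 16.0
clock: 71.2
position: [428.2, -47.4, 82.2]
ee_rot: [3.141, -0.0, 1.579]
wrist_force: [0.5, -0.7, -5.3]
finger_gap: 0.178
grasp_force: 16.0
clock: 71.7
position: [429.2, -47.3, 92.3]
ee_rot: [3.141, -0.0, 1.579]
wrist_force: [1.2, -1.5, -6.0]
finger_gap: 0.177
grasp_force: 16.0
```

Firm now (gap 15.6 mm, 6 N lifting). Follow the arc up.

```bash
python3 -m pendant '[[[0,0.0015,-0.011,0,0,0],[0,0.0035,-0.022,0,0,0],[0,0.006,-0.0325,0,0,0],[0,0.009,-0.0435,0,0,0],[0,0.0125,-0.054,0,0,0]]]'
python3 -m pendant '[[[0,0.004,-0.0105,0,0,0],[0,0.0085,-0.0205,0,0,0],[0,0.0135,-0.0305,0,0,0],[0,0.019,-0.04,0,0,0],[0,0.0245,-0.0495,0,0,0]]]'
python3 -m pendant '[[[0,0.0065,-0.009,0,0,0],[0,0.0135,-0.018,0,0,0],[0,0.0205,-0.0265,0,0,0],[0,0.0275,-0.0345,0,0,0],[0,0.0355,-0.0425,0,0,0]]]'
```

```text
clock: 72.2
position: [441.9, -47.3, 147.3]
ee_rot: [3.141, 0.0, 1.579]
wrist_force: [2.1, 0.0, -6.9]
finger_gap: 0.177
grasp_force: 16.0
clock: 72.7
position: [465.6, -47.0, 196.1]
ee_rot: [-3.14, -0.0, 1.579]
wrist_force: [-2.4, -0.5, -4.8]
finger_gap: 0.162
grasp_force: 15.2
clock: 73.2
position: [499.7, -46.7, 238.6]
ee_rot: [-3.136, -0.0, 1.579]
wrist_force: [-9.7, -1.8, 4.0]
finger_gap: 0.151
grasp_force: 15.3
```

```bash
python3 -m pendant '[[[0,0.008,-0.0055,0,0,0],[0,0.0165,-0.0115,0,0,0],[0,0.0255,-0.0175,0,0,0],[0,0.0345,-0.0235,0,0,0],[0,0.044,-0.029,0,0,0]]]'
python3 -m pendant '[[[0,0.0095,-0.0055,0,0,0],[0,0.0195,-0.0105,0,0,0],[0,0.0295,-0.014,0,0,0],[0,0.04,-0.018,0,0,0],[0,0.0505,-0.021,0,0,0]]]'
python3 -m pendant '[[[0,0.0105,-0.003,0,0,0],[0,0.021,-0.005,0,0,0],[0,0.031,-0.007,0,0,0],[0,0.039,-0.0085,0,0,0],[0,0.044,-0.009,0,0,0]]]'
```

```text
clock: 73.7
position: [541.6, -46.2, 270.7]
ee_rot: [-3.132, -0.0, 1.579]
wrist_force: [-27.4, -0.3, 37.6]
finger_gap: 0.138
grasp_force: 23.6
clock: 74.2
position: [597.6, -45.8, 296.1]
ee_rot: [3.136, 0.0, 1.579]
wrist_force: [-15.7, 2.9, 40.1]
finger_gap: 0.12
grasp_force: 25.9
clock: 74.7
position: [644.1, -45.7, 305.0]
ee_rot: [3.13, 0.001, 1.579]
wrist_force: [-5.8, 0.9, 29.2]
finger_gap: 0.116
grasp_force: 21.9
```

```bash
python3 -m pendant '[[[0,0,0,0,0,0],[0,0,0,0,0,0],[0,0,0,0,0,0],[0,0,0,0,0,0],[0,0,0,0,0,0]]]' -0.3
python3 -m pendant '[[[0,0,0,0,0,0],[0,0,-0.01,0,0,0],[0,0,-0.04,0,0,0],[0,0,-0.07,0,0,0],[0,0,-0.11,0,0,0]]]'
python3 -m pendant '[[[0,-0.04,0,0,0,0],[0,-0.08,0,0,0,0],[0,-0.12,0,0,0,0],[0,-0.16,0,0,0,0],[0,-0.19,0,0,0,0]]]'
python3 -m pendant '[[[0,0,0,0,0,0],[0,0,0,0,0,0],[0,0,0,0,0,0],[0,0,0,0,0,0],[0,0,0,0,0,0]]]'
python3 - <<'E'
from h import *
np.set_printoptions(suppress=True,precision=2)
for n in("top","wrist"):
  for i in range(2):
    p,d,c=grab(n); P=pts(d,c); hsv=cv2.cvtColor(p,cv2.COLOR_RGB2HSV)
    m=((hsv[...,0]<8)|(hsv[...,0]>172))&(hsv[...,1]>150)&(hsv[...,2]>60)&(P[...,2]>200)&(P[...,2]<330)&(P[...,0]<700)
    print(n,m.sum(),np.median(P[m],axis=0))
    for k in lids(P,47,57,amin=50,lo=(530,-220),hi=(620,100)):
        (u,v),r=k; w=P[int(v)-4:int(v)+5,int(u)-4:int(u)+5].reshape(-1,3); print(ray(u,v,c,52)[:2],np.median(w[:,2]))
    m=(np.abs(P[...,2]-63)<6)&(np.hypot(P[...,0]-484,P[...,1]+95)<16); print("washer",np.median(P[m],axis=0))
cv2.imwrite("pics/w14.png",p[...,::-1])
E
```

```text
clock: 75.2
position: [640.0, -45.6, 296.6]
ee_rot: [-3.141, -0.0, 1.579]
wrist_force: [-0.5, 0.1, 0.2]
finger_gap: 0.351
grasp_force: 0.0
clock: 75.7
position: [639.4, -45.6, 407.5]
ee_rot: [-3.139, -0.0, 1.579]
wrist_force: [0.5, -0.3, 0.5]
finger_gap: 0.354
grasp_force: 0.0
clock: 76.2
position: [448.0, -47.1, 407.8]
ee_rot: [3.141, 0.0, 1.579]
wrist_force: [0.1, 0.5, -0.2]
finger_gap: 0.345
grasp_force: 0.0
clock: 76.7
position: [450.8, -47.2, 406.8]
ee_rot: [-3.141, -0.0, 1.579]
wrist_force: [1.4, -0.3, 0.6]
finger_gap: 0.349
grasp_force: 0.0
top 197 [ 641.49 -116.62  309.39]
washer [nan nan nan]
top 200 [ 641.39 -116.32  309.33]
washer [nan nan nan]
wrist 1238 [639.98 -50.68 308.87]
[557.17 -90.8 ] 50.81697885500671
washer [483.16 -93.14  62.36]
wrist 1235 [640.01 -50.67 308.89]
[557.11 -90.81] 50.78849637065525
washer [483.48 -93.52  62.32]
  return _methods._mean(a, axis=axis, dtype=dtype,
  ret = um.true_divide(
```

View pics/w14.png

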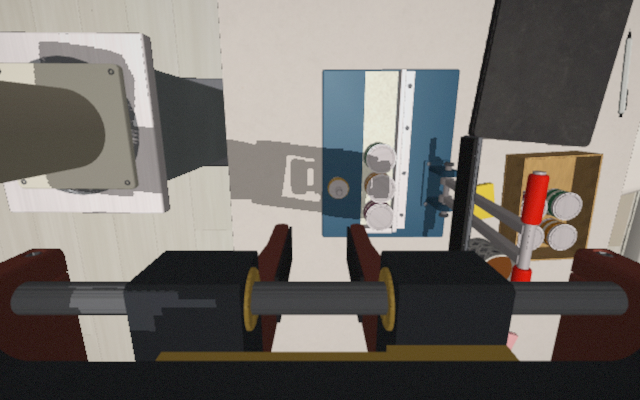

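All three tins stand in a row at px (379,157), (378,186), (379,214); arm is up. Check each lid height.

```bash
python3 - <<'E'
from h import *
np.set_printoptions(suppress=True,precision=2)
Q=[]
for i in range(5):
    p,d,c=grab("wrist"); P=pts(d,c); r=[]
    for u,v in((379,157),(378,186),(379,214),(379,100),(345,110)):
        r.append(np.median(P[v-5:v+6,u-5:u+6].reshape(-1,3),0))
    Q.append(r)
print(np.mean(Q,0))
m=(np.abs(P[...,0]-557)<45)&(P[...,2]>44)&(P[...,2]<60)&(P[...,1]>-190)&(P[...,1]<10)
print(np.percentile(P[m][:,2],[5,50,95]))
for y0 in(-41,-93,-145):
    mm=m&(abs(P[...,1]-y0)<24); print(P[mm][:,:2].min(0),P[mm][:,:2].max(0))
E
```

```text
[[ 551.85  -40.23   51.  ]
 [ 552.9   -90.2    51.02]
 [ 557.46 -140.78   51.04]
 [ 553.78   53.77   12.71]
 [ 495.43   36.65   12.18]]
[49.15 51.04 52.72]
[529.28 -64.33] [579.86 -17.07]
[ 532.3  -116.95] [583.21 -69.06]
[ 532.9  -168.89] [ 583.12 -121.11]
```

```bash
python3 -c "
from cell import job
print(job.finish_job())"
```

```text
the job is handed in; nothing more can be done
None
```

I handed the job in: the collar's underside is about 0.2 mm above the red line, all three tins stand touching in a row along the fence, the lids read about 6.5 to 7.4 mm in (allowed 4.2 to 7.9), the press arm is back up at about 1.47 rad, and I never went near the mug. No verdict came back.

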